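# Empty the lens edger's catch tray and snap the dispatch box shut

### The job

Collect every finished lens from the edger's catch tray and lay it flat, block upward, in the dispatch box, one lens to a pocket. Then seat the lid on the box and press down its four blue snap tabs one after another until every one has snapped home and stays flat. Leave the spectacle case and the loupe where they are.

Things in the scene. Friction and masses are not known exactly. Their poses are not given: they have to be found in the camera images.
- bench_vice: small blue-grey bench vice bolted to the bench between the lid and the box (stays put): 143 (local x) x 89 (local y) x 109 mm high; origin under its middle
- edger: compact white and grey lens edger (fixed) with its catch tray in front. Origin: tray centre at bench height; local x points to the machine. Tray 158 x 158 mm, rim 11 mm, padded floor 6 mm above the bench. A chute 92 mm wide slopes onto the tray's machine-side rim. Machine front face at local x = +160 mm, local y -140 to +80 mm, 193 mm high
- lens_box: mid grey rectangular dispatch box, open at the top (fixed): 153 (local x) x 129 (local y) mm outside at the walls, 166 x 142 mm at the round bead along its rim, rim 50 mm above the bench, walls 3 mm thick. Origin: centre of its underside on the bench. A cross of dividers 20 mm high (from the bench) makes four pockets
- pocket_1 (a point): centre of the floor of the box's (-x,-y) pocket, 4 mm above the bench; the pocket is about 72 (box x) x 60 (box y) mm
- pocket_2 (a point): centre of the floor of the box's (-x,+y) pocket, 4 mm above the bench; the pocket is about 72 (box x) x 60 (box y) mm
- pocket_3 (a point): centre of the floor of the box's (+x,-y) pocket, 4 mm above the bench; the pocket is about 72 (box x) x 60 (box y) mm
- pocket_4 (a point): centre of the floor of the box's (+x,+y) pocket, 4 mm above the bench; the pocket is about 72 (box x) x 60 (box y) mm
- lens_1_block (a point): finished brown tinted lens (oval, 52 x 42 mm, 6 mm thick, 28 g) with its orange round edging block fixed on top (18 mm diameter, 16 mm high, on a 23 mm black pad); take it by the block. Point: middle of the block, 14 mm above the lens's underside, 8 mm below the block's top; z is the block's axis. May be absent
- lens_2_block (a point): finished grey tinted lens (oval, 52 x 42 mm, 6 mm thick, 28 g) with its orange round edging block fixed on top (18 mm diameter, 16 mm high, on a 23 mm black pad); take it by the block. Point: middle of the block, 14 mm above the lens's underside, 8 mm below the block's top; z is the block's axis. May be absent
- lens_3_block (a point): finished brown tinted lens (oval, 52 x 42 mm, 6 mm thick, 28 g) with its orange round edging block fixed on top (18 mm diameter, 16 mm high, on a 23 mm black pad); take it by the block. Point: middle of the block, 14 mm above the lens's underside, 8 mm below the block's top; z is the block's axis. May be absent
- lens_4_block (a point): finished grey tinted lens (oval, 52 x 42 mm, 6 mm thick, 28 g) with its orange round edging block fixed on top (18 mm diameter, 16 mm high, on a 23 mm black pad); take it by the block. Point: middle of the block, 14 mm above the lens's underside, 8 mm below the block's top; z is the block's axis. May be absent
- lid_grip (a point): middle of the moulded grip on top of the loose lid: grip 60 mm along local x, 20 mm across y, 24 mm high; the point is 12 mm below its top, 15 mm above the underside of the lid's plate and 22 mm above the bottom of its lugs. Seated, this point is 65 mm above the bench over the box's centre; either way round fits
- tab_1 (a joint): blue snap tab hinged in the lid's +x edge: 0 rad = raised (at the start), grows as it is pressed down, about 0.6 rad = flat, engaged (stop at 0.69). Its sprung hook rides over the box's bead and snaps under it: let go below 0.4 rad it springs back up, beyond it stays. Takes 5 to 13 N at its outer end. Can only catch when the lid is seated
- tab_1_top (a point): point on top of the +x tab, 20 mm out from its hinge, 6 mm short of its outer edge (tab plate 34 mm wide); x points outward along the plate. With the lid seated it stands about 67 mm above the bench when raised (outer edge 71 mm), 55.5 to 57 mm when engaged (2.5 mm proud of the lid's plate)
- tab_2 (a joint): blue snap tab hinged in the lid's +y edge: 0 rad = raised (at the start), grows as it is pressed down, about 0.6 rad = flat, engaged (stop at 0.69). Its sprung hook rides over the box's bead and snaps under it: let go below 0.4 rad it springs back up, beyond it stays. Takes 5 to 13 N at its outer end. Can only catch when the lid is seated
- tab_2_top (a point): point on top of the +y tab, 20 mm out from its hinge, 6 mm short of its outer edge (tab plate 34 mm wide); x points outward along the plate. With the lid seated it stands about 67 mm above the bench when raised (outer edge 71 mm), 55.5 to 57 mm when engaged (2.5 mm proud of the lid's plate)
- tab_3 (a joint): blue snap tab hinged in the lid's -x edge: 0 rad = raised (at the start), grows as it is pressed down, about 0.6 rad = flat, engaged (stop at 0.69). Its sprung hook rides over the box's bead and snaps under it: let go below 0.4 rad it springs back up, beyond it stays. Takes 5 to 13 N at its outer end. Can only catch when the lid is seated
- tab_3_top (a point): point on top of the -x tab, 20 mm out from its hinge, 6 mm short of its outer edge (tab plate 34 mm wide); x points outward along the plate. With the lid seated it stands about 67 mm above the bench when raised (outer edge 71 mm), 55.5 to 57 mm when engaged (2.5 mm proud of the lid's plate)
- tab_4 (a joint): blue snap tab hinged in the lid's -y edge: 0 rad = raised (at the start), grows as it is pressed down, about 0.6 rad = flat, engaged (stop at 0.69). Its sprung hook rides over the box's bead and snaps under it: let go below 0.4 rad it springs back up, beyond it stays. Takes 5 to 13 N at its outer end. Can only catch when the lid is seated
- tab_4_top (a point): point on top of the -y tab, 20 mm out from its hinge, 6 mm short of its outer edge (tab plate 34 mm wide); x points outward along the plate. With the lid seated it stands about 67 mm above the bench when raised (outer edge 71 mm), 55.5 to 57 mm when engaged (2.5 mm proud of the lid's plate)
- soft_case: soft blue spectacle case, 150 x 75 x 28 mm, lying at the rear left of the bench; origin at its underside
- loupe: black watchmaker's loupe, 37 mm across, 34 mm high, standing near the front edge, before the vice; origin at the underside
- lid: loose light grey lid of the box, about 260 g: plate 166 (local x) x 142 (local y) x 3 mm, four round-ended 8 mm lugs under it that locate inside the box's rim with 1 mm play. Origin: centre, at the bottom of the lugs, 7 mm below the plate

How it is judged:
By the outcome, as a careful person would: the job done as asked, in the order asked, and still so for the second after the job is handed in, with the robot touching nothing.
Of lens_1, lens_2, lens_3, lens_4 only 3 to 4 are there at a start; the rules pass over those that are not, and their reading is None.
At some moment in a run one of lens_1, lens_2, lens_3, lens_4, lid may be knocked a few centimetres aside while the robot is not near it.
Once in a run the grip may slacken for a moment while it holds something.
It also fails if it takes over 208 s, if anything falls off the work surface, if the arm or the gripper's body presses on something with over 40 N, if the wrist force passes 120 N, or if a joint passes its speed limit or range.

### The arm

A 6-joint arm with a two-finger parallel gripper is mounted at the origin on a cart in front of the work surface, level with it; the furniture and walls round the work are solid. World frame = base frame: x ahead of the robot, y to its left, z up, the work surface at z = 0. Lengths are in m, angles in rad, forces in N, time in s.
With the tool pointing down it reaches from about 0.275 to 0.75 m from the base axis. Payload 10.2 kg.
Tool frame: the origin (TCP) lies on the centre line of the jaws, within the pads' length; the fingertips stand arm.tips_ahead ahead of it and the grasp point (between the pads) lies 11 mm behind it (arm.tips_ahead is the distance from the TCP to the fingertips, in m); z points along the fingers, y is the direction in which the jaws open and shut (so a half turn about z gives the same grasp; the last joint's range is limited). The gripper opens to 85 mm and grips with 20 to 120 N. Pads are 22 mm wide; open, the fingers measure 114 mm over their backs; the gripper's body (76 mm by 85 mm) begins 54 mm behind the grasp point. The pads swing forward as they close: fully open they stand 13 mm farther back than shut.
Start: joints at [1.095, 0.313, 1.498, -0, 1.331, -0.223], TCP at [0.131, 0.508, 0.239] pointing down, gripper open.
Joint ranges: [-2.94, 2.94], [-0.97, 2.17], [0.19, 2.56], [-1.23, 4.37], [0.02, 3.11], [-2.88, 2.88]. Speed limits (rad/s): [2.39, 2.39, 3.01, 3.14, 3.14, 3.14].

### API

Orientations are given as [roll, pitch, yaw] about the fixed x, y, z axes, in that order (R = Rz(yaw) Ry(pitch) Rx(roll)).
In Python, from bench import monitor, eyes, sign_off, arm gives the robot as it stands. The module is installed in compiled form; this text tells all that it offers.
- The arm moves only by the shell command python3 -m jog 'ROWS' [OPENING] [FORCE]. ROWS is JSON, a list of rows, each a list of 6 numbers: the shift along the tool's x, y, z in mm, then the turn, a rotation vector about the tool's x, y, z in degrees. In form: [[tx, ty, tz, rx, ry, rz], ...]. A call has exactly 8 rows; each row shifts and turns the commanded pose from where the row before left it, along the tool's axes as they then stand; what a row does not reach is not made up. A row lasts 1/8 s, in which the tool goes at most 62.5 mm and 10.7 degrees, less where a joint would pass 70% of its speed; a pose out of reach is approached as far as the arm can. A call is refused whole if a number of a shift passes 62.5 or a number of a turn 10.7, either way. A call with a gripper value outside its range is refused whole. OPENING is the finger opening in mm, from 0 to 85.4, set as the call begins (- or left out, the last holds). The fingers move at their own pace and stop on an object; FORCE is the grip in N (left out, the last holds). Time passes only in rows, so rows that do not move let the fingers close, or fill a call up. It gives the time, the measured TCP pose, the force and the opening at its end, in the units of the state.
- monitor.observe(): the state, without advancing time (a new reading comes with each control period).
- eyes.grab_frame(name): name is "scene" or "top" or "wrist"; returns a dict with "img" (420x560x3 uint8, red, green, blue), "vertical_fov" (degrees; the focal length in pixels is half the picture's height over the tangent of half this angle, whatever the lens; pixels are square), "cx", "cy" (the principal point, pixels), "R" (3x3) and "t" (3): a world point X has camera coordinates R X + t. Camera axes: x right, y down, z forward; pixel columns grow to the right and rows downward; lengths in m; the calibration is good to about 2 mm. A picture is of the moment at which its call begins. There is no depth.
- sign_off(): hands the job in, once; it reports no verdict.
The state is a dict: "time_s": time; "qpos": joint angles; "joint_vel": joint speeds; "joint_efforts": joint torques, N m; "tcp_pos": TCP position; "tool_rot": TCP orientation; "ft_force": force on the tool from outside, world axes, zero at the start; "moment": the same for the moment, N m; "grip_width": finger opening in m.
Only numpy, scipy, OpenCV 4.12 (cv2) and the standard library are available. Lean on these libraries where they do the work, as an engineer would, in place of code of your own. Each camera call takes 0.05 s, during which the arm holds its last target.

## Working session

There is one attempt and no reset: what is moved stays moved. The work goes in short steps, Python scripts to look and compute and a shell command to move; the robot and the scene stay as the last step left them, time stands still between calls to the robot, and variables do not carry over. Pictures are saved under pics/ and viewed, and the job is handed in when it is done.

```bash
mkdir -p pics; ls; cat > h.py <<'E'
import numpy as np, cv2
from bench import monitor, eyes, sign_off, arm
def grab(name,fn=None):
    f=eyes.grab_frame(name)
    if fn: cv2.imwrite('pics/'+fn,f['img'][:,:,::-1])
    return f
def K(f):
    h=f['img'].shape[0]; return h/2/np.tan(np.radians(f['vertical_fov'])/2)
def proj(f,X):
    c=f['R']@np.array(X,float)+f['t']; k=K(f); return np.array([f['cx']+k*c[0]/c[2],f['cy']+k*c[1]/c[2]])
def ray(f,u,v,z):
    k=K(f); d=np.array([(u-f['cx'])/k,(v-f['cy'])/k,1]); R=np.array(f['R']); C=-R.T@np.array(f['t']); d=R.T@d
    return C+d*(z-C[2])/d[2]
E
python3 - <<'E'
from h import *
print(monitor.observe()); print(arm.tips_ahead)
for n in ['scene','top','wrist']:
    f=grab(n,n+'0.png'); print(n,f['vertical_fov'],f['cx'],f['cy'],np.round(-np.array(f['R']).T@np.array(f['t']),3), np.round(f['R'],2).tolist())
E
```

```text
pics
{'time_s': 0.0, 'qpos': array([ 1.09458656e+00,  3.13468160e-01,  1.49843333e+00,  2.90634441e-06,
        1.33102245e+00, -2.23372463e-01]), 'joint_vel': array([ 1.61469803e-03,  4.09829029e-05,  1.46060713e-03,  8.05151449e-04,
       -1.50641640e-03,  5.60051194e-04]), 'joint_efforts': array([-1.41092904e-03, -4.12269080e+01, -2.59735537e+01, -2.82953542e-04,
        4.11071276e-03,  2.54248113e-05]), 'tcp_pos': array([0.13120936, 0.50808128, 0.2387272 ]), 'tool_rot': array([-3.14029506e+00, -2.97658668e-04,  2.88875446e+00]), 'ft_force': array([0.42960284, 0.13604724, 0.14697833]), 'moment': array([-0.02780018, -0.03865202,  0.03378656]), 'grip_width': 0.08540778741900572}
0.008
scene 44.19346774098199 278.74577711279835 216.02260522327157 [ 0.046 -0.923  0.777] [[0.85, -0.52, -0.01], [-0.32, -0.51, -0.8], [0.42, 0.69, -0.6]]
top 46.719286167580094 279.6486805262823 205.0411088983906 [ 0.412 -0.073  1.273] [[-0.01, -1.0, -0.0], [-1.0, 0.01, -0.1], [0.1, -0.0, -1.0]]
wrist 69.6480434747006 280.0988027509918 210.2383455926195 [0.061 0.526 0.374] [[0.25, 0.97, -0.0], [0.93, -0.24, 0.28], [0.27, -0.07, -0.96]]
```

View pics/scene0.png

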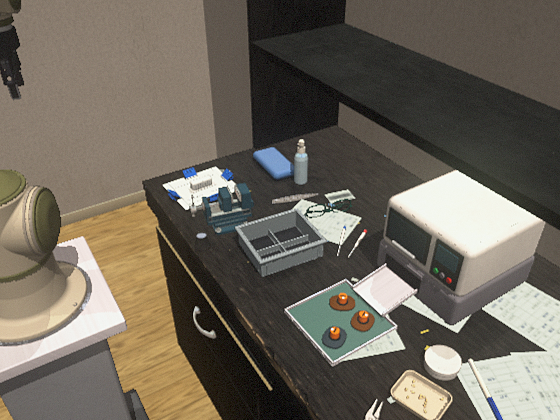

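View pics/top0.png

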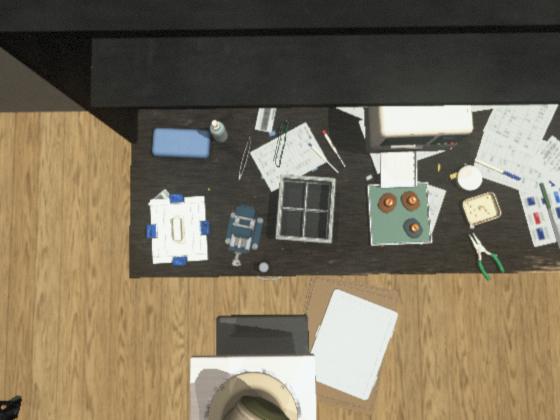

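View pics/wrist0.png

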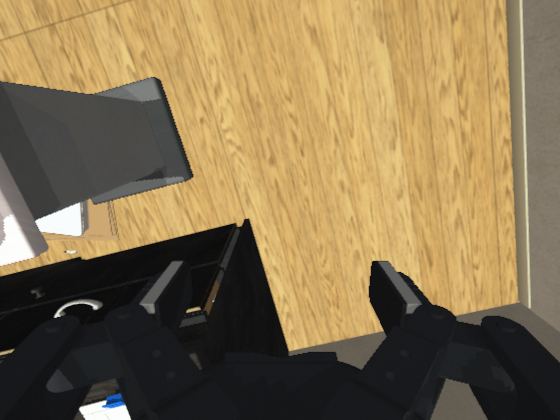

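```bash
python3 - <<'E'
import cv2
im=cv2.imread('pics/top0.png')
a=im[165:255,265:445]; cv2.imwrite('pics/z1.png',cv2.resize(a,None,fx=4.4,fy=4.4,interpolation=cv2.INTER_CUBIC))
a=im[185:275,135:275]; cv2.imwrite('pics/z2.png',cv2.resize(a,None,fx=5.5,fy=5.5,interpolation=cv2.INTER_CUBIC))
im=cv2.imread('pics/scene0.png')
a=im[200:370,230:410]; cv2.imwrite('pics/z3.png',cv2.resize(a,None,fx=3.5,fy=3.5,interpolation=cv2.INTER_CUBIC))
E
```

```text
(no output)
```

View pics/z1.png

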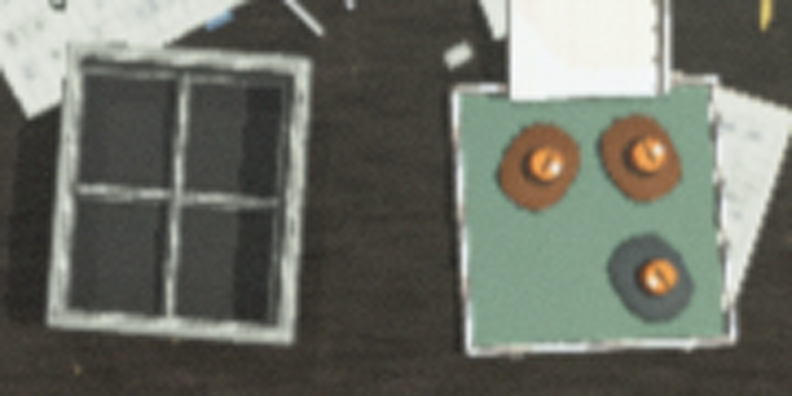

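View pics/z2.png

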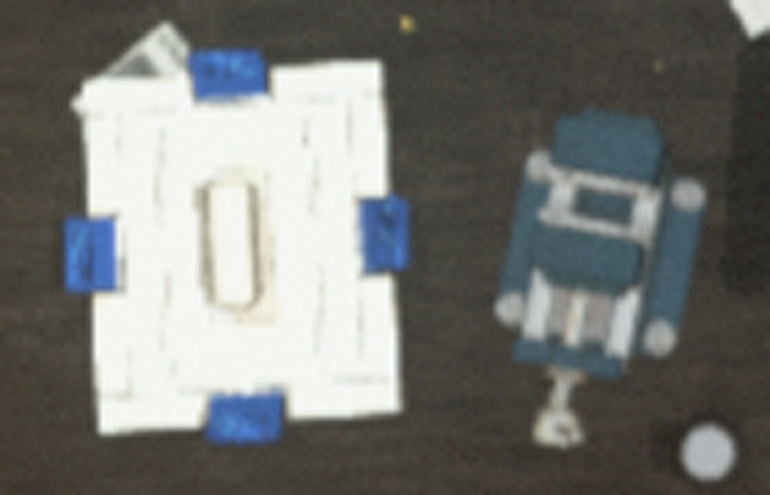

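View pics/z3.png

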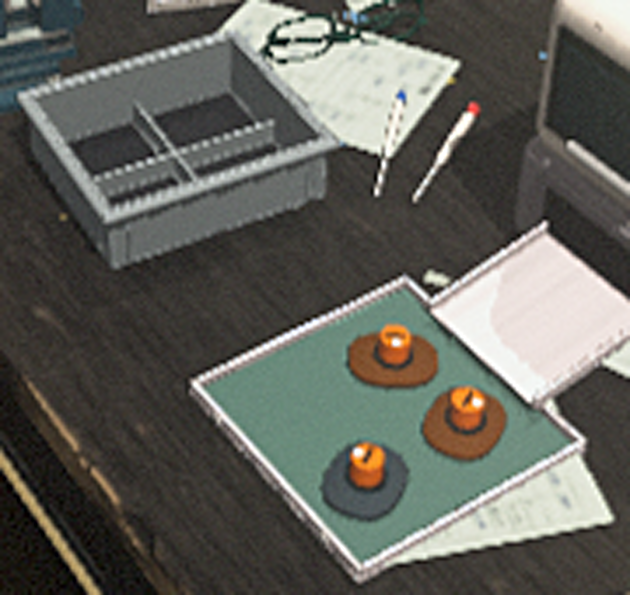

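```bash
python3 - <<'E'
from h import *
f=grab('top'); s=grab('scene')
z1=lambda u,v:((u+.5)/4.4-.5+265,(v+.5)/4.4-.5+165)
z2=lambda u,v:((u+.5)/5.5-.5+135,(v+.5)/5.5-.5+185)
z3=lambda u,v:((u+.5)/3.5-.5+230,(v+.5)/3.5-.5+200)
def tri(a,b):
    A=[];B=[]
    from scipy.optimize import least_squares
    return least_squares(lambda X:np.r_[proj(f,X)-a,proj(s,X)-b],[.4,-.2,.02])
for n,a,b in [('b1',(547,164),(395,331)),('b2',(650,155),(467,395)),('g',(660,277),(366,452))]:
    print(n,ray(f,*z1(*a),.028).round(4),ray(s,*z3(*b),.028).round(4))
    r=tri(z1(*a),z3(*b)); print('  tri',r.x.round(4),r.fun.round(1))
print('box rim z=.05')
B=[ray(f,*z1(*p),.05) for p in [(68,44),(312,60),(294,343),(48,327)]]
print(np.round(B,4)); c=np.mean(B,0);print(c, [np.linalg.norm(B[i]-B[i-1]).round(3) for i in range(4)])
e=(B[0]-B[3]+B[1]-B[2]);print('x dir angle',np.degrees(np.arctan2(e[1],e[0])))
print('scene box',np.round([ray(s,*z3(*p),.05) for p in [(18,98),(235,35),(342,143),(112,220)]],4))
print('tray')
T=[ray(f,*z1(*p),.011) for p in [(450,88),(716,78),(736,342),(466,356)]]
print(np.round(T,4),np.mean(T,0),[np.linalg.norm(T[i]-T[i-1]).round(3) for i in range(4)])
print('lid')
L=[ray(f,*z2(*p),.010) for p in [(82,88),(382,62),(401,411),(100,434)]]
print(np.round(L,4),np.mean(L,0),[np.linalg.norm(L[i]-L[i-1]).round(3) for i in range(4)])
e=(L[0]-L[3]+L[1]-L[2]);print('long dir angle',np.degrees(np.arctan2(e[1],e[0])))
print('grip', ray(f,*z2(231,244),.032))
print('loupe',ray(f,*z2(708,452),.034), 'vice',ray(f,*z2(605,235),.08))
E
```

```text
b1 [ 0.5394 -0.3547  0.028 ] [ 0.5382 -0.3551  0.028 ]
  tri [ 0.539  -0.3546  0.0272] [-0.1  0.2  0.2 -0. ]
b2 [ 0.5438 -0.4151  0.028 ] [ 0.542  -0.4156  0.028 ]
  tri [ 0.5432 -0.415   0.0269] [-0.2  0.3  0.2 -0.1]
g [ 0.4724 -0.418   0.028 ] [ 0.4703 -0.419   0.028 ]
  tri [ 0.4717 -0.4181  0.0263] [-0.2  0.3  0.2 -0. ]
box rim z=.05
[[ 0.6107 -0.0755  0.05  ]
 [ 0.5994 -0.2162  0.05  ]
 [ 0.4366 -0.2019  0.05  ]
 [ 0.4476 -0.0618  0.05  ]]
[ 0.52356498 -0.13886603  0.05      ] [np.float64(0.164), np.float64(0.141), np.float64(0.163), np.float64(0.14)]
x dir angle -4.909023064316713
scene box [[ 0.4436 -0.0717  0.05  ]
 [ 0.602  -0.0884  0.05  ]
 [ 0.5957 -0.2217  0.05  ]
 [ 0.4361 -0.2076  0.05  ]]
tray
[[ 0.5874 -0.3025  0.011 ]
 [ 0.5912 -0.4609  0.011 ]
 [ 0.4344 -0.4658  0.011 ]
 [ 0.4284 -0.3069  0.011 ]] [ 0.51033386 -0.38401382  0.011     ] [np.float64(0.159), np.float64(0.158), np.float64(0.157), np.float64(0.159)]
lid
[[0.5533 0.2664 0.01  ]
 [0.5637 0.124  0.01  ]
 [0.3987 0.1148 0.01  ]
 [0.3899 0.2559 0.01  ]] [0.47639435 0.19027722 0.01      ] [np.float64(0.164), np.float64(0.143), np.float64(0.165), np.float64(0.141)]
long dir angle 3.4290163937724634
grip [0.47702925 0.19045736 0.032     ]
loupe [ 0.37827852 -0.02994122  0.034     ] vice [0.47624424 0.0134102  0.08      ]
```

```bash
cat >> h.py <<'E'
from scipy.spatial.transform import Rotation as Ro
def plan(tgt,yaw=None,n=8,level=True):
    """rows to go from the measured pose straight to tgt (world m), yaw deg, tool down"""
    s=monitor.observe(); p=s['tcp_pos']; R0=Ro.from_euler('xyz',s['tool_rot'])
    y0=np.degrees(s['tool_rot'][2]); yaw=y0 if yaw is None else yaw
    R1=Ro.from_euler('xyz',[np.pi,0,np.radians(yaw)])
    rv=(R0.inv()*R1).as_rotvec()
    d=(np.array(tgt)-p)*1000
    print('pose',(p*1000).round(1),'rot',np.degrees(s['tool_rot']).round(2),'d',d.round(1),'max row mm',np.linalg.norm(d)/n, 'rot/row',np.degrees(np.linalg.norm(rv))/n)
    rows=[]
    R=R0
    for i in range(n):
        t=R.inv().apply(d/n); rows.append(np.r_[t,np.degrees(rv)/n].round(1).tolist()); R=R*Ro.from_rotvec(rv/n)
    print(rows)
def st():
    s=monitor.observe(); print('t',round(s['time_s'],2),'p',(s['tcp_pos']*1000).round(1),'rot',np.degrees(s['tool_rot']).round(2),'F',s['ft_force'].round(1),'w',round(s['grip_width']*1000,1),'q',s['qpos'].round(2))
E
python3 -c "
from h import *
plan([.4,.2,.25],85.1)"
```

```text
pose [131.3 508.2 239. ] rot [-1.7997e+02 -1.0000e-02  1.6552e+02] d [ 268.7 -308.2   11. ] max row mm 51.13249374766301 rot/row 10.052125009995097
[[-42.2, -28.9, -1.4, -0.0, 0.0, 10.1], [-46.6, -21.1, -1.4, -0.0, 0.0, 10.1], [-49.5, -12.6, -1.4, -0.0, 0.0, 10.1], [-51.0, -3.8, -1.4, -0.0, 0.0, 10.1], [-50.9, 5.1, -1.4, -0.0, 0.0, 10.1], [-49.2, 13.9, -1.4, -0.0, 0.0, 10.1], [-46.0, 22.3, -1.4, -0.0, 0.0, 10.1], [-41.4, 30.0, -1.4, -0.0, 0.0, 10.1]]
```

```bash
python3 -m jog '[[-42,-29,-1,0,0,10],[-47,-21,-1,0,0,10],[-50,-13,-1,0,0,10],[-51,-4,-1,0,0,10],[-51,5,-1,0,0,10],[-49,14,-1,0,0,10],[-46,22,-1,0,0,10],[-41,30,-1,0,0,10]]' 40 30; python3 -c "
from h import *
st();plan([.47,-.26,.2],85.1)"
```

```text
time_s: 1.25
tcp_pos: [0.4019, 0.1989, 0.2474]
tool_rot: [3.141, -0.0, 1.487]
ft_force: [0.3, 0.9, 0.2]
grip_width: 0.0399
t 1.25 p [401.9 198.9 247.4] rot [ 1.7998e+02 -1.0000e-02  8.5180e+01] F [0.3 0.9 0.2] w 39.9 q [0.2  0.14 1.7  0.   1.31 0.28]
pose [401.9 198.9 247.4] rot [ 1.7998e+02 -1.0000e-02  8.5180e+01] d [  68.1 -458.9  -47.4] max row mm 58.29655101297127 rot/row 0.010180115621332376
[[-56.4, 13.3, 5.9, 0.0, -0.0, 0.0], [-56.4, 13.3, 5.9, 0.0, -0.0, 0.0], [-56.4, 13.3, 5.9, 0.0, -0.0, 0.0], [-56.4, 13.3, 5.9, 0.0, -0.0, 0.0], [-56.4, 13.3, 5.9, 0.0, -0.0, 0.0], [-56.4, 13.4, 5.9, 0.0, -0.0, 0.0], [-56.4, 13.4, 5.9, 0.0, -0.0, 0.0], [-56.4, 13.4, 5.9, 0.0, -0.0, 0.0]]
```

```bash
python3 -m jog '[[-56,13,0,0,0,0],[-56,13,0,0,0,0],[-56,13,4,0,0,0],[-56,13,4,0,0,0],[-56,13,10,0,0,0],[-56,13,10,0,0,0],[-56,13,10,0,0,0],[-56,13,10,0,0,0]]'; python3 -c "
from h import *
st();plan([.4717,-.4181,.1],85.1)"
```

```text
time_s: 2.25
tcp_pos: [0.4696, -0.2564, 0.199]
tool_rot: [3.141, -0.0, 1.492]
ft_force: [1.0, 0.8, 0.5]
grip_width: 0.04
t 2.25 p [ 469.6 -256.4  199. ] rot [179.99  -0.    85.5 ] F [1.  0.8 0.5] w 40.0 q [-0.72  0.37  1.53  0.    1.24 -0.64]
pose [ 469.6 -256.4  199. ] rot [179.99  -0.    85.5 ] d [   2.1 -161.7  -99. ] max row mm 23.703262291926535 rot/row 0.050069410276129885
[[-20.1, 1.8, 12.4, 0.0, -0.0, 0.1], [-20.1, 1.9, 12.4, 0.0, -0.0, 0.1], [-20.1, 1.9, 12.4, 0.0, -0.0, 0.1], [-20.1, 1.9, 12.4, 0.0, -0.0, 0.1], [-20.1, 1.9, 12.4, 0.0, -0.0, 0.1], [-20.1, 1.9, 12.4, 0.0, -0.0, 0.1], [-20.1, 1.9, 12.4, 0.0, -0.0, 0.1], [-20.1, 2.0, 12.4, 0.0, -0.0, 0.1]]
```

```bash
python3 -m jog '[[-24,2,14,0,0,0],[-24,2,14,0,0,0],[-24,2,14,0,0,0],[-24,2,14,0,0,0],[-24,2,14,0,0,0],[-24,2,14,0,0,0],[-14,2,15,0,0,0.4],[0,0,0,0,0,0]]'; python3 -c "
from h import *
st();f=grab('wrist','w1.png');f2=grab('top','t1.png')
for X in [(.4717,-.4181,.028),(.5390,-.3546,.028),(.5432,-.4150,.028)]: print(proj(f,X))
"
```

```text
time_s: 3.25
tcp_pos: [0.4708, -0.4129, 0.0988]
tool_rot: [-3.14, -0.002, 1.485]
ft_force: [0.7, 0.4, -0.2]
grip_width: 0.04
t 3.25 p [ 470.8 -412.9   98.8] rot [-1.799e+02 -1.100e-01  8.507e+01] F [ 0.7  0.4 -0.2] w 40.0 q [-0.91  0.66  1.34  0.    1.14 -0.82]
[282.37962808 231.04869714]
[376.03412945 132.96306955]
[381.49937357 219.12783314]
```

View pics/w1.png

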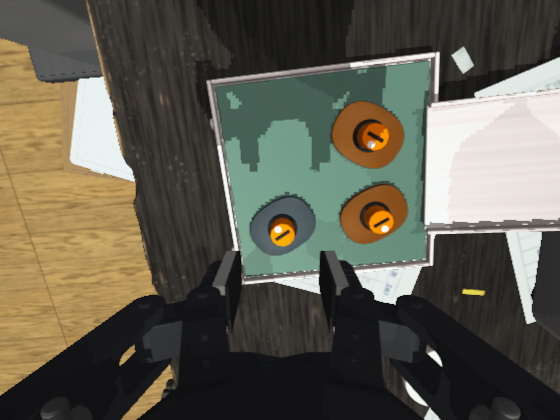

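```bash
python3 -m jog '[[-5,1,10,0,0,0],[0,0,20,0,0,0],[0,0,18,0,0,0],[0,0,14,0,0,0],[0,0,8,0,0,0],[0,0,5,0,0,0],[0,0,0,0,0,0],[0,0,0,0,0,0]]'; python3 -c "
from h import *
st();f=grab('wrist','w2.png')
"
```

```text
time_s: 4.35
tcp_pos: [0.472, -0.4183, 0.0258]
tool_rot: [3.141, 0.001, 1.485]
ft_force: [0.1, -0.3, -0.5]
grip_width: 0.0395
t 4.35 p [ 472.  -418.3   25.8] rot [1.7997e+02 4.0000e-02 8.5110e+01] F [ 0.1 -0.3 -0.5] w 39.5 q [-0.91  0.77  1.37  0.    1.01 -0.83]
```

View pics/w2.png

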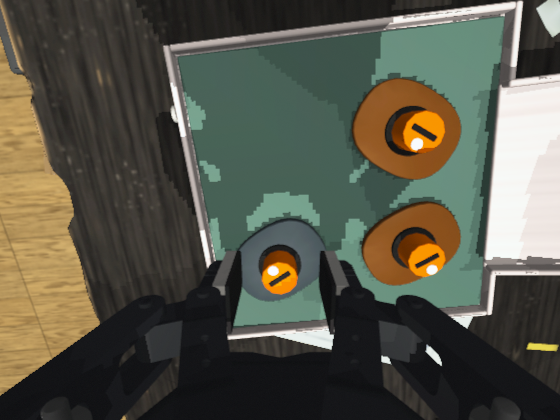

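```bash
python3 -m jog '[[0,0,2,0,0,0],[0,0,0,0,0,0],[0,0,0,0,0,0],[0,0,0,0,0,0],[0,0,0,0,0,0],[0,0,0,0,0,0],[0,0,0,0,0,0],[0,0,0,0,0,0]]' 8 40; python3 -c "
from h import *
st()"
```

```text
time_s: 5.4
tcp_pos: [0.4719, -0.4182, 0.0234]
tool_rot: [3.141, 0.0, 1.486]
ft_force: [1.1, -0.7, 3.2]
grip_width: 0.0158
t 5.4 p [ 471.9 -418.2   23.4] rot [1.7999e+02 1.0000e-02 8.5110e+01] F [ 1.1 -0.7  3.2] w 15.8 q [-0.91  0.77  1.37  0.    1.   -0.83]
```

```bash
python3 -m jog '[[0,0,-8,0,0,0],[0,0,-15,0,0,0],[0,0,-20,0,0,0],[0,0,-20,0,0,0],[0,0,-20,0,0,0],[0,0,-14,0,0,0],[0,0,0,0,0,0],[0,0,0,0,0,0]]'; python3 -c "
from h import *
st();f=grab('wrist','w3.png');plan([.4834,-.1671,.12],85.1,7)
"
```

```text
time_s: 6.4
tcp_pos: [0.4715, -0.4178, 0.1196]
tool_rot: [-3.141, -0.001, 1.486]
ft_force: [-0.4, 0.5, 0.0]
grip_width: 0.0158
t 6.4 p [ 471.5 -417.8  119.6] rot [-1.7995e+02 -6.0000e-02  8.5110e+01] F [-0.4  0.5  0. ] w 15.8 q [-0.91  0.65  1.3  -0.    1.19 -0.83]
pose [ 471.5 -417.7  119.4] rot [-1.7994e+02 -7.0000e-02  8.5110e+01] d [ 11.9 250.6   0.6] max row mm 35.84696267257605 rot/row 0.013535547815039675
[[35.8, -1.4, -0.0, -0.0, -0.0, 0.0], [35.8, -1.4, -0.0, -0.0, -0.0, 0.0], [35.8, -1.4, -0.1, -0.0, -0.0, 0.0], [35.8, -1.4, -0.1, -0.0, -0.0, 0.0], [35.8, -1.4, -0.1, -0.0, -0.0, 0.0], [35.8, -1.4, -0.1, -0.0, -0.0, 0.0], [35.8, -1.4, -0.1, -0.0, -0.0, 0.0]]
```

View pics/w3.png

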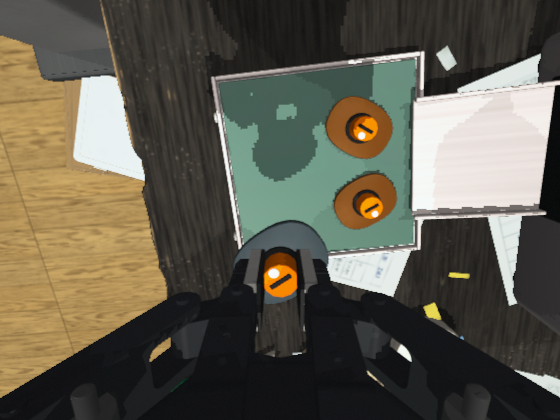

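```bash
python3 -m jog '[[20,-1,0,0,0,0],[35,-1,0,0,0,0],[45,-2,0,0,0,0],[45,-2,0,0,0,0],[45,-2,0,0,0,0],[35,-1,0,0,0,0],[20,-1,0,0,0,0],[6,0,0,0,0,0]]'; python3 -c "
from h import *
st();f=grab('wrist','w4.png');plan([.4834,-.1671,.12],85.1,1)
s=monitor.observe();p=s['tcp_pos'];print(proj(f,p+[0,0,.0045]),proj(f,p+[0,.003,.0045]))
for x in (.4834,-.1671,.02),(.4888,-.1043,.02),(.5235,-.1389,.02): print(proj(f,x))
"
```

```text
time_s: 7.45
tcp_pos: [0.4833, -0.1666, 0.1201]
tool_rot: [-3.141, -0.0, 1.486]
ft_force: [-0.6, -0.3, -0.3]
grip_width: 0.0158
t 7.45 p [ 483.3 -166.6  120.1] rot [-179.98   -0.     85.16] F [-0.6 -0.3 -0.3] w 15.8 q [-0.56  0.41  1.69 -0.    1.04 -0.48]
pose [ 483.3 -166.7  120.2] rot [-179.99   -0.     85.14] d [ 0.1 -0.4 -0.2] max row mm 0.4277456167511201 rot/row 0.0457210270754169
[[-0.4, 0.1, 0.2, -0.0, -0.0, 0.0]]
[280.75789885 275.65001441] [280.24464281 270.03425235]
[280.52179754 212.90470378]
[280.83082597 132.98963129]
[328.53518758 174.58503545]
```

View pics/w4.png

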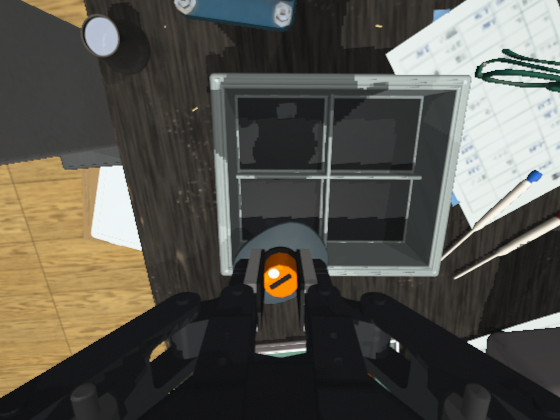

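```bash
python3 -m jog '[[0,0,14,0,0,0],[0,0,18,0,0,0],[0,0,18,0,0,0],[0,0,18,0,0,0],[0,0,14,0,0,0],[0,0,9,0,0,0],[0,0,4,0,0,0],[0,0,0,0,0,0]]'; python3 -c "
from h import *
st()"
```

```text
time_s: 8.5
tcp_pos: [0.4833, -0.1672, 0.0253]
tool_rot: [3.141, 0.0, 1.486]
ft_force: [-0.2, -0.3, -0.8]
grip_width: 0.016
t 8.5 p [ 483.3 -167.2   25.3] rot [179.99   0.    85.12] F [-0.2 -0.3 -0.8] w 16.0 q [-0.56  0.56  1.76 -0.    0.82 -0.48]
```

```bash
python3 -m jog '[[0,0,2,0,0,0],[0,0,1.5,0,0,0],[0,0,0,0,0,0],[0,0,0,0,0,0],[0,0,0,0,0,0],[0,0,0,0,0,0],[0,0,0,0,0,0],[0,0,0,0,0,0]]'; python3 -c "
from h import *
st()"
```

```text
time_s: 9.5
tcp_pos: [0.4832, -0.1671, 0.0218]
tool_rot: [-3.142, -0.0, 1.485]
ft_force: [-0.3, -0.6, -0.4]
grip_width: 0.0162
t 9.5 p [ 483.2 -167.1   21.8] rot [-180.     -0.     85.11] F [-0.3 -0.6 -0.4] w 16.2 q [-0.56  0.57  1.76 -0.    0.81 -0.48]
```

```bash
python3 -m jog '[[0,0,0.8,0,0,0],[0,0,0,0,0,0],[0,0,0,0,0,0],[0,0,0,0,0,0],[0,0,-5,0,0,0],[0,0,-15,0,0,0],[0,0,-25,0,0,0],[0,0,-30,0,0,0]]' 30; python3 -c "
from h import *
st()"
```

```text
time_s: 10.5
tcp_pos: [0.4832, -0.1671, 0.0976]
tool_rot: [3.141, 0.0, 1.486]
ft_force: [-0.1, -0.6, 0.5]
grip_width: 0.03
t 10.5 p [ 483.2 -167.1   97.6] rot [1.7999e+02 1.0000e-02 8.5110e+01] F [-0.1 -0.6  0.5] w 30.0 q [-0.56  0.44  1.71  0.    0.98 -0.48]
```

```bash
python3 -m jog '[[0,0,-28,0,0,0],[-35,0,0,0,0,0],[-45,5,0,0,0,0],[-45,13,0,0,0,0],[-40,13,0,0,0,0],[-14,8,0,0,0,0],[0,0,0,0,0,0],[0,0,0,0,0,0]]' 38; python3 -c "
from h import *
st();f=grab('wrist','w5.png');grab('top','t5.png');plan([.5390,-.3546,.06],85.1,4)
for X in [(.5390,-.3546,.028),(.5432,-.4150,.028)]: print(proj(f,X))
"
```

```text
time_s: 11.5
tcp_pos: [0.5067, -0.348, 0.1245]
tool_rot: [-3.142, -0.0, 1.486]
ft_force: [0.7, -0.4, -0.4]
grip_width: 0.0379
t 11.5 p [ 506.7 -348.   124.5] rot [-1.800e+02 -1.000e-02  8.515e+01] F [ 0.7 -0.4 -0.4] w 37.9 q [-0.79  0.61  1.36  0.    1.18 -0.71]
pose [ 506.8 -348.   124.5] rot [180.    -0.    85.16] d [ 32.2  -6.6 -64.5] max row mm 18.085978515994437 rot/row 0.015080589808473396
[[-1.0, 8.2, 16.1, 0.0, -0.0, 0.0], [-1.0, 8.2, 16.1, 0.0, -0.0, 0.0], [-1.0, 8.2, 16.1, 0.0, -0.0, 0.0], [-1.0, 8.2, 16.1, 0.0, -0.0, 0.0]]
[320.87635049 218.32259804]
[328.87180928 284.40438419]
```

View pics/w5.png

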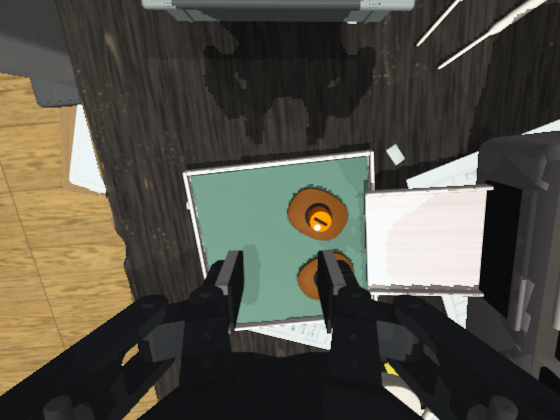

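View pics/t5.png

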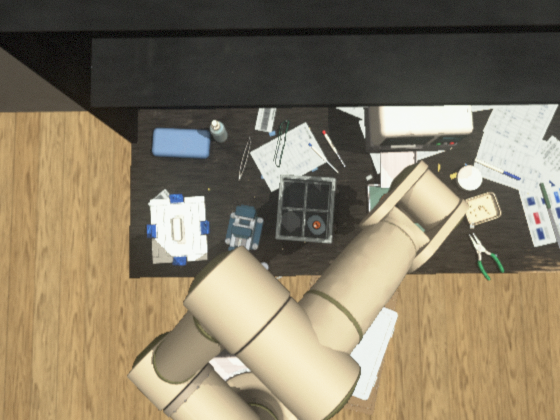

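```bash
python3 -m jog '[[-1,10,16,0,0,0],[-1,12,18,0,0,0],[-2,10.5,18,0,0,0],[0,0,20,0,0,0],[0,0,16,0,0,0],[0,0,9,0,0,0],[0,0,3.5,0,0,0],[0,0,0,0,0,0]]'; python3 -c "
from h import *
st();f=grab('wrist','w6.png')"
```

```text
time_s: 12.6
tcp_pos: [0.539, -0.3557, 0.0238]
tool_rot: [3.141, 0.0, 1.485]
ft_force: [0.6, -0.0, -0.5]
grip_width: 0.0382
t 12.6 p [ 539.  -355.7   23.8] rot [1.7998e+02 2.0000e-02 8.5110e+01] F [ 0.6 -0.  -0.5] w 38.2 q [-0.76  0.8   1.31 -0.    1.03 -0.68]
```

View pics/w6.png

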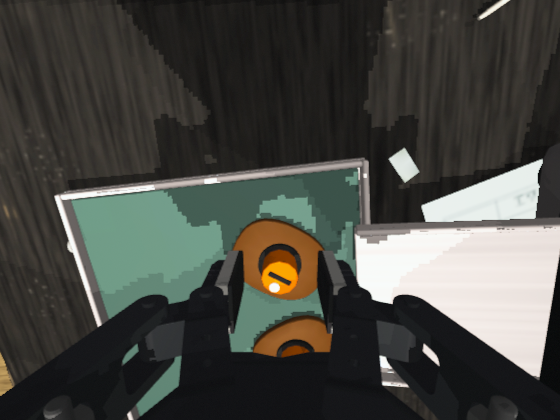

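Block centred between the jaws (280,275). Close and lift.

```bash
python3 -m jog '[[0,0,0,0,0,0],[0,0,0,0,0,0],[0,0,0,0,0,0],[0,0,0,0,0,0],[0,0,-5,0,0,0],[0,0,-15,0,0,0],[0,0,-25,0,0,0],[0,0,-30,0,0,0]]' 8 40; python3 -c "
from h import *
st();plan([.4888,-.1043,.12],85.1,6)"
```

```text
time_s: 13.65
tcp_pos: [0.5387, -0.3555, 0.0998]
tool_rot: [-3.141, -0.0, 1.486]
ft_force: [-0.6, -0.4, 0.3]
grip_width: 0.0159
t 13.65 p [ 538.7 -355.5   99.8] rot [-1.7998e+02 -1.0000e-02  8.5110e+01] F [-0.6 -0.4  0.3] w 15.9 q [-0.76  0.7   1.27 -0.    1.17 -0.68]
pose [ 538.7 -355.5   99.8] rot [-1.7998e+02 -1.0000e-02  8.5110e+01] d [-49.9 251.2  20.2] max row mm 42.81315395691589 rot/row 0.0039245517231591715
[[41.0, -11.9, -3.4, -0.0, -0.0, 0.0], [41.0, -11.9, -3.4, -0.0, -0.0, 0.0], [41.0, -11.9, -3.4, -0.0, -0.0, 0.0], [41.0, -11.9, -3.4, -0.0, -0.0, 0.0], [41.0, -11.9, -3.4, -0.0, -0.0, 0.0], [41.0, -11.9, -3.4, -0.0, -0.0, 0.0]]
```

```bash
python3 -m jog '[[20,-5,-12,0,0,0],[38,-11,-8,0,0,0],[46,-13,0,0,0,0],[46,-14,0,0,0,0],[46,-13,0,0,0,0],[34,-10,0,0,0,0],[16,-5,0,0,0,0],[0,0,0,0,0,0]]'; python3 -c "
from h import *
st();grab('wrist','w7.png');plan([.4888,-.1043,.022],85.1,6)"
```

```text
time_s: 14.65
tcp_pos: [0.4893, -0.1043, 0.119]
tool_rot: [3.141, 0.0, 1.487]
ft_force: [0.2, 0.2, -0.2]
grip_width: 0.016
t 14.65 p [ 489.3 -104.3  119. ] rot [1.7995e+02 3.0000e-02 8.5170e+01] F [ 0.2  0.2 -0.2] w 16.0 q [-0.44  0.39  1.73 -0.    1.02 -0.36]
pose [ 489.5 -105.1  118.9] rot [1.7995e+02 3.0000e-02 8.5120e+01] d [ -0.7   0.8 -96.9] max row mm 16.14738086926962 rot/row 0.010357611558682705
[[0.1, -0.1, 16.1, 0.0, 0.0, 0.0], [0.1, -0.1, 16.1, 0.0, 0.0, 0.0], [0.1, -0.1, 16.1, 0.0, 0.0, 0.0], [0.1, -0.1, 16.1, 0.0, 0.0, 0.0], [0.1, -0.1, 16.1, 0.0, 0.0, 0.0], [0.1, -0.1, 16.1, 0.0, 0.0, 0.0]]
```

View pics/w7.png

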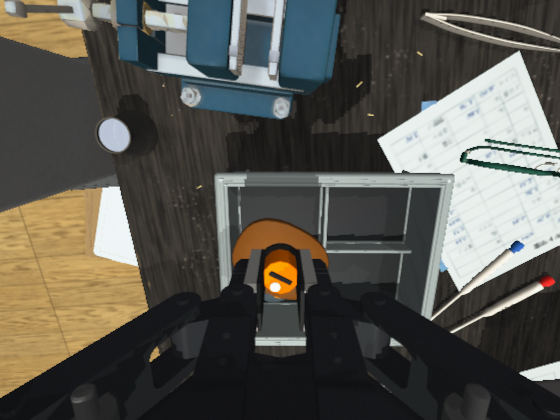

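```bash
python3 -m jog '[[0,0,14,0,0,0],[0,0,18,0,0,0],[0,0,18,0,0,0],[0,0,18,0,0,0],[0,0,14,0,0,0],[0,0,9,0,0,0],[0,0,4.5,0,0,0],[0,0,1,0,0,0]]'; python3 -c "
from h import *
st()"
python3 -m jog '[[0,0,0.5,0,0,0],[0,0,0,0,0,0],[0,0,0,0,0,0],[0,0,0,0,0,0],[0,0,-5,0,0,0],[0,0,-15,0,0,0],[0,0,-25,0,0,0],[0,0,-30,0,0,0]]' 30; python3 -c "
from h import *
st()"
```

```text
time_s: 15.7
tcp_pos: [0.4892, -0.1045, 0.022]
tool_rot: [3.141, 0.0, 1.486]
ft_force: [-1.5, 1.3, 3.8]
grip_width: 0.016
t 15.7 p [ 489.2 -104.5   22. ] rot [1.7999e+02 1.0000e-02 8.5120e+01] F [-1.5  1.3  3.8] w 16.0 q [-0.45  0.55  1.79 -0.    0.8  -0.36]
time_s: 16.7
tcp_pos: [0.489, -0.1044, 0.0981]
tool_rot: [3.141, 0.0, 1.486]
ft_force: [-0.5, -0.5, -0.4]
grip_width: 0.0304
t 16.7 p [ 489.  -104.4   98.1] rot [179.99   0.    85.12] F [-0.5 -0.5 -0.4] w 30.4 q [-0.45  0.42  1.75  0.    0.97 -0.36]
```

```bash
python3 -m jog '[[-25,5,-20,0,0,0],[-45,10,-7,0,0,0],[-50,12,0,0,0,0],[-50,12,0,0,0,0],[-50,12,0,0,0,0],[-45,10,0,0,0,0],[-26,5,0,0,0,0],[0,0,0,0,0,0]]' 38; python3 -c "
from h import *
st();f=grab('wrist','w8.png');plan([.5432,-.4155,.024],85.1,6)
for X in [(.5432,-.4150,.028)]: print(proj(f,X))
"
```

```text
time_s: 17.7
tcp_pos: [0.5297, -0.4014, 0.1241]
tool_rot: [3.141, 0.001, 1.484]
ft_force: [-1.0, 0.2, -0.1]
grip_width: 0.0379
t 17.7 p [ 529.7 -401.4  124.1] rot [1.7997e+02 4.0000e-02 8.5010e+01] F [-1.   0.2 -0.1] w 37.9 q [-0.82  0.72  1.17 -0.    1.25 -0.74]
pose [ 529.9 -400.   124. ] rot [179.99  -0.    85.07] d [  13.3  -15.5 -100. ] max row mm 17.01254487317509 rot/row 0.004652423619578352
[[-2.4, 2.4, 16.7, 0.0, -0.0, -0.0], [-2.4, 2.4, 16.7, 0.0, -0.0, -0.0], [-2.4, 2.4, 16.7, 0.0, -0.0, -0.0], [-2.4, 2.4, 16.7, 0.0, -0.0, -0.0], [-2.4, 2.4, 16.7, 0.0, -0.0, -0.0], [-2.4, 2.4, 16.7, 0.0, -0.0, -0.0]]
[298.20491627 228.35047332]
```

View pics/w8.png

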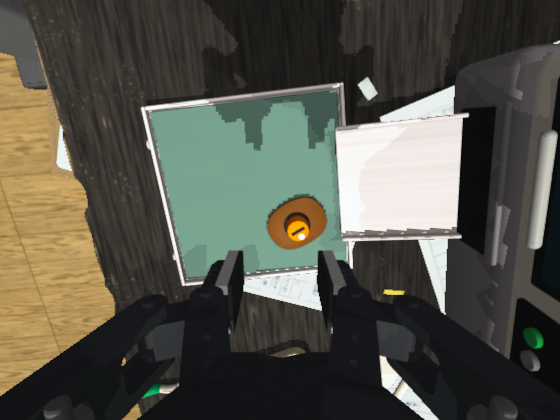

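```bash
python3 -m jog '[[-5,5,16,0,0,0],[-5,5,18,0,0,0],[-4,4.5,18,0,0,0],[0,0,20,0,0,0],[0,0,16,0,0,0],[0,0,9,0,0,0],[0,0,3,0,0,0],[0,0,0,0,0,0]]'; python3 -c "
from h import *
st();f=grab('wrist','w9.png')"
```

```text
time_s: 18.75
tcp_pos: [0.5435, -0.4153, 0.0239]
tool_rot: [3.141, 0.0, 1.486]
ft_force: [0.1, -0.3, -0.0]
grip_width: 0.0379
t 18.75 p [ 543.5 -415.3   23.9] rot [1.7997e+02 3.0000e-02 8.5120e+01] F [ 0.1 -0.3 -0. ] w 37.9 q [-0.82  0.87  1.16 -0.    1.11 -0.74]
```

View pics/w9.png

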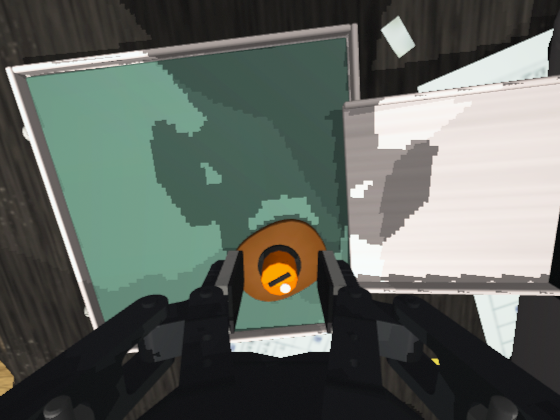

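```bash
python3 -m jog '[[0,0,0,0,0,0],[0,0,0,0,0,0],[0,0,0,0,0,0],[0,0,0,0,0,0],[0,0,-5,0,0,0],[0,0,-15,0,0,0],[0,0,-25,0,0,0],[0,0,-30,0,0,0]]' 8 40; python3 -c "
from h import *
st();plan([.5582,-.1735,.12],85.1,1)"
```

```text
time_s: 19.8
tcp_pos: [0.5432, -0.4151, 0.0998]
tool_rot: [-3.141, -0.0, 1.486]
ft_force: [0.7, -0.0, -0.1]
grip_width: 0.0161
t 19.8 p [ 543.2 -415.1   99.8] rot [-1.7998e+02 -1.0000e-02  8.5110e+01] F [ 0.7 -0.  -0.1] w 16.1 q [-0.82  0.78  1.11 -0.    1.24 -0.74]
pose [ 543.2 -415.1   99.8] rot [-1.7998e+02 -1.0000e-02  8.5110e+01] d [ 15.  241.6  20.2] max row mm 242.86537199717574 rot/row 0.02449397780092232
[[242.0, -5.6, -20.2, -0.0, -0.0, 0.0]]
```

```bash
python3 -m jog '[[20,0,-12,0,0,0],[38,-1,-8,0,0,0],[46,-1,0,0,0,0],[46,-1,0,0,0,0],[44,-1,0,0,0,0],[32,-1,0,0,0,0],[16,-1,0,0,0,0],[0,0,0,0,0,0]]'; python3 -c "
from h import *
st();f=grab('wrist','w10.png');plan([.5582,-.1735,.022],85.1,1)
print(proj(f,(.5235,-.1389,.02)))"
```

```text
time_s: 20.8
tcp_pos: [0.5578, -0.1727, 0.1185]
tool_rot: [-3.141, -0.0, 1.487]
ft_force: [0.0, -0.2, -0.2]
grip_width: 0.016
t 20.8 p [ 557.8 -172.7  118.5] rot [-179.98   -0.     85.2 ] F [ 0.  -0.2 -0.2] w 16.0 q [-0.5   0.56  1.47 -0.    1.12 -0.42]
pose [ 557.9 -173.7  118.5] rot [-1.800e+02  1.000e-02  8.513e+01] d [  0.3   0.2 -96.5] max row mm 96.48379322316985 rot/row 0.03485001344174425
[[0.2, 0.3, 96.5, -0.0, 0.0, 0.0]]
[232.83563913 175.11478752]
```

View pics/w10.png

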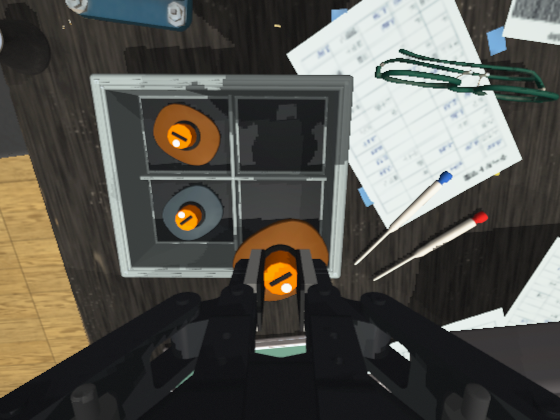

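Both earlier lenses sit flat, block up, each in its own pocket. The divider crossing is at (233,178) against a predicted (233,175). Lowering the third.

```bash
python3 -m jog '[[0,0,14,0,0,0],[0,0,18,0,0,0],[0,0,18,0,0,0],[0,0,18,0,0,0],[0,0,14,0,0,0],[0,0,9,0,0,0],[0,0,4.5,0,0,0],[0,0,1,0,0,0]]'; python3 -c "
from h import *
st()"
python3 -m jog '[[0,0,0.3,0,0,0],[0,0,0,0,0,0],[0,0,0,0,0,0],[0,0,0,0,0,0],[0,0,-5,0,0,0],[0,0,-15,0,0,0],[0,0,-25,0,0,0],[0,0,-30,0,0,0]]' 30; python3 -c "
from h import *
st()"
```

```text
time_s: 21.85
tcp_pos: [0.5581, -0.1736, 0.0221]
tool_rot: [3.141, 0.0, 1.486]
ft_force: [-0.4, -0.8, -0.6]
grip_width: 0.0159
t 21.85 p [ 558.1 -173.6   22.1] rot [1.7998e+02 1.0000e-02 8.5120e+01] F [-0.4 -0.8 -0.6] w 15.9 q [-0.5   0.69  1.53 -0.    0.92 -0.42]
time_s: 22.85
tcp_pos: [0.5579, -0.1735, 0.0983]
tool_rot: [3.141, 0.0, 1.486]
ft_force: [0.2, 0.2, 0.5]
grip_width: 0.0301
t 22.85 p [ 557.9 -173.5   98.3] rot [179.99   0.    85.12] F [0.2 0.2 0.5] w 30.1 q [-0.5   0.58  1.48  0.    1.08 -0.42]
```

```bash
python3 -c "
from h import *
plan([.47,.10,.22],3.4)"
```

```text
pose [ 557.9 -173.5   98.3] rot [179.99   0.    85.12] d [-87.9 273.5 121.7] max row mm 38.99820208070045 rot/row 10.214409296429647
[[33.1, -13.9, -15.2, 0.0, -0.0, 10.2], [30.1, -19.5, -15.2, 0.0, -0.0, 10.2], [26.2, -24.5, -15.2, 0.0, -0.0, 10.2], [21.4, -28.8, -15.2, 0.0, -0.0, 10.2], [16.0, -32.2, -15.2, 0.0, -0.0, 10.2], [10.0, -34.5, -15.2, 0.0, -0.0, 10.2], [3.8, -35.7, -15.2, 0.0, -0.0, 10.2], [-2.6, -35.8, -15.2, 0.0, -0.0, 10.2]]
```

```bash
python3 -m jog '[[33,-14,-40,0,0,10.2],[30,-19,-35,0,0,10.2],[26,-24,-25,0,0,10.2],[21,-29,-18,0,0,10.2],[16,-32,-4,0,0,10.2],[10,-34,0,0,0,10.2],[4,-36,0,0,0,10.2],[-3,-36,0,0,0,10.2]]' 60; python3 -c "
from h import *
st();plan([.477,.1905,.18],3.4,1);f=grab('wrist','w11.png');g=grab('top','t11.png')
print(proj(f,(.477,.1905,.034)))"
```

```text
time_s: 23.85
tcp_pos: [0.4697, 0.0999, 0.2199]
tool_rot: [3.141, -0.002, 0.055]
ft_force: [-0.2, 0.7, 0.9]
grip_width: 0.06
t 23.85 p [469.7  99.9 219.9] rot [ 1.7999e+02 -9.0000e-02  3.1700e+00] F [-0.2  0.7  0.9] w 60.0 q [-0.04  0.23  1.66  0.    1.25  1.48]
pose [469.7  99.9 219.9] rot [ 1.7999e+02 -9.0000e-02  3.1700e+00] d [  7.3  90.6 -39.9] max row mm 99.29285124577879 rot/row 0.24187952452245504
[[12.3, -90.1, 39.9, 0.0, -0.1, -0.2]]
[195.35331012 178.85025146]
```

View pics/w11.png

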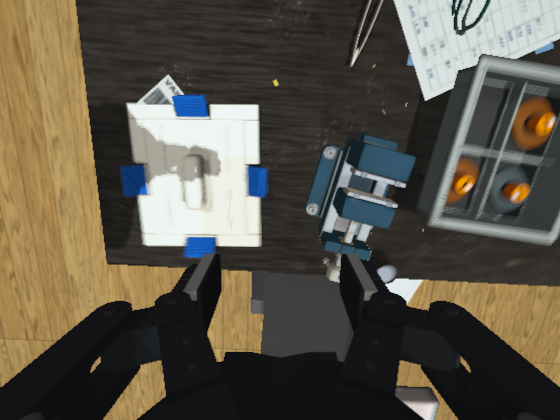

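View pics/t11.png

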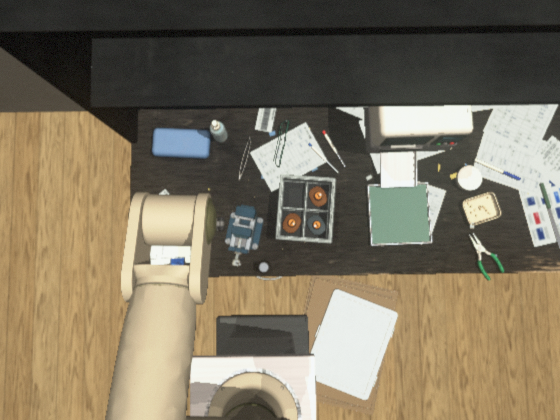

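```bash
python3 -m jog '[[1,-10,0,0,0,0],[2,-20,6,0,0,0],[3,-22,16,0,0,0],[3,-20,22,0,0,0],[2,-13,22,0,0,0],[1,-5,22,0,0,0],[0,0,20,0,0,0],[0,0,0,0,0,0]]' 50; python3 -c "
from h import *
st();plan([.477,.1905,.024],3.4,1);f=grab('wrist','w12.png')
print(proj(f,(.477,.1905,.034)))"
```

```text
time_s: 24.95
tcp_pos: [0.4764, 0.1889, 0.1099]
tool_rot: [3.141, 0.002, 0.062]
ft_force: [1.1, 0.5, 0.8]
grip_width: 0.0502
t 24.95 p [476.4 188.9 109.9] rot [1.7999e+02 1.3000e-01 3.5400e+00] F [1.1 0.5 0.8] w 50.2 q [ 0.15  0.43  1.7  -0.    1.02  1.66]
pose [476.4 188.9 109.9] rot [1.7999e+02 1.3000e-01 3.5400e+00] d [  0.6   1.6 -85.9] max row mm 85.91739458861919 rot/row 0.1977160403799427
[[0.9, -1.6, 85.9, 0.0, 0.1, 0.1]]
[276.7230208  221.37002478]
```

View pics/w12.png

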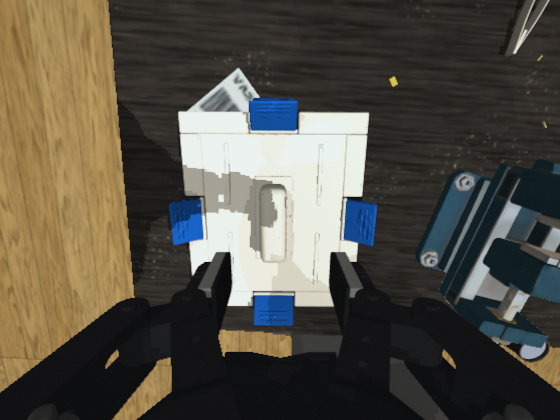

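```bash
python3 -m jog '[[1,-3,14,0,0,0],[0,0,18,0,0,0],[0,0,18,0,0,0],[0,0,16,0,0,0],[0,0,10,0,0,0],[0,0,7,0,0,0],[0,0,3,0,0,0],[0,0,0,0,0,0]]'; python3 -c "
from h import *
st()"
python3 -m jog '[[0,0,0,0,0,0],[0,0,0,0,0,0],[0,0,0,0,0,0],[0,0,0,0,0,0],[0,0,0,0,0,0],[0,0,0,0,0,0],[0,0,0,0,0,0],[0,0,0,0,0,0]]' 10 90; python3 -c "
from h import *
st();grab('wrist','w13.png')"
```

```text
time_s: 26.0
tcp_pos: [0.4776, 0.1924, 0.0248]
tool_rot: [-3.142, -0.0, 0.061]
ft_force: [0.0, 0.3, 0.3]
grip_width: 0.0499
t 26.0 p [477.6 192.4  24.8] rot [-1.80e+02 -2.00e-02  3.51e+00] F [0.  0.3 0.3] w 49.9 q [0.16 0.57 1.75 0.   0.82 1.66]
time_s: 27.0
tcp_pos: [0.4778, 0.1924, 0.0253]
tool_rot: [3.141, -0.001, 0.062]
ft_force: [-0.5, -0.3, 6.1]
grip_width: 0.0181
t 27.0 p [477.8 192.4  25.3] rot [ 1.7999e+02 -6.0000e-02  3.5400e+00] F [-0.5 -0.3  6.1] w 18.1 q [ 0.16  0.57  1.75 -0.    0.82  1.66]
```

View pics/w13.png

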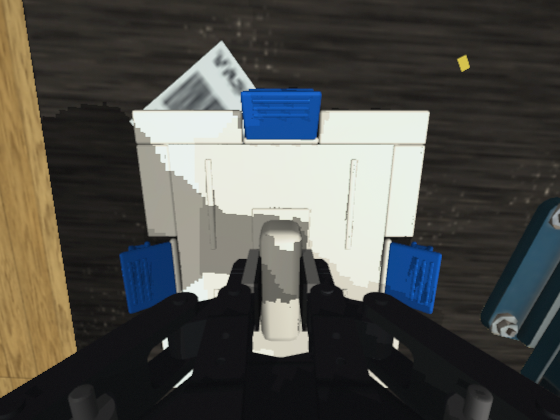

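```bash
python3 -c "
from h import *
f=grab('wrist');s=monitor.observe();p=s['tcp_pos'];y=s['tool_rot'][2]
a=ray(f,134,112,.010);b=ray(f,428,112,.010);print(a,b,np.linalg.norm(a-b))
m=(a+b)/2;e=a-b;print('ang',np.degrees(np.arctan2(e[1],e[0]))-90)
tx=np.array([np.cos(y),np.sin(y)]);ty=np.array([np.sin(y),-np.cos(y)])
d=(m-p)[:2];print('far edge in tool',d@tx,d@ty)
"
```

```text
[0.54900923 0.26528734 0.01      ] [0.55785373 0.12643449 0.01      ] 0.13913425435647098
ang 3.6446414826214237
far edge in tool 0.0756714526042593 0.0011742155010655416
```

```bash
python3 -m jog '[[0,0,-6,0,0,0],[0,0,-12,0,0,0],[0,0,-22,0,0,0],[0,0,-30,0,0,0],[0,0,-35,0,0,0],[0,0,-35,0,0,0],[0,0,-25,0,0,0],[0,0,0,0,0,0]]'; python3 -c "
from h import *
st();f=grab('wrist','w14.png');grab('scene','s14.png')"
```

```text
time_s: 28.1
tcp_pos: [0.478, 0.1926, 0.1914]
tool_rot: [-3.141, -0.004, 0.061]
ft_force: [-0.3, 0.8, -3.0]
grip_width: 0.0179
t 28.1 p [478.  192.6 191.4] rot [-179.98   -0.21    3.52] F [-0.3  0.8 -3. ] w 17.9 q [0.16 0.33 1.6  0.   1.2  1.66]
```

View pics/w14.png

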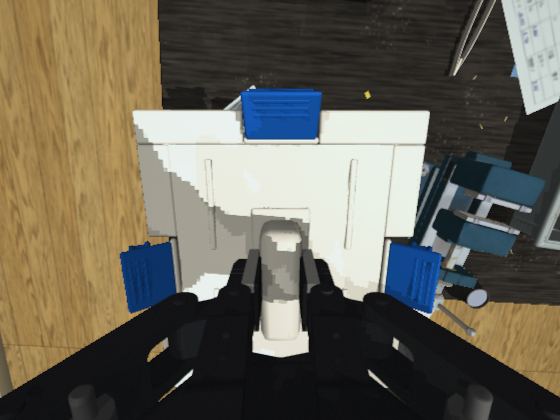

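View pics/s14.png

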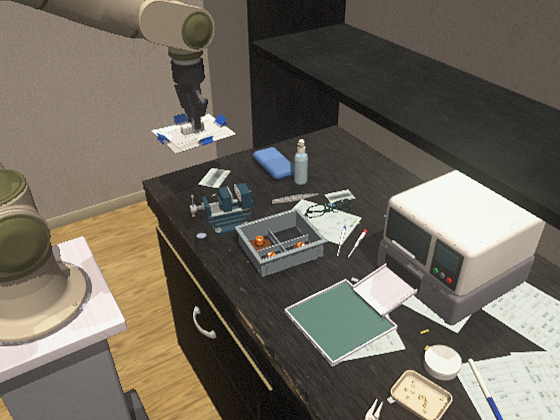

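```bash
python3 -c "
from h import *
plan([.5248,-.139,.19],-4.9,8)"
```

```text
pose [476.9 192.3 188.9] rot [1.7999e+02 7.0000e-02 3.5200e+00] d [  47.9 -331.3    1.1] max row mm 41.84802265577635 rot/row 1.0520335414393291
[[3.4, 41.7, -0.1, 0.0, 0.0, 1.1], [4.2, 41.6, -0.1, 0.0, 0.0, 1.1], [5.0, 41.6, -0.1, 0.0, 0.0, 1.1], [5.7, 41.5, -0.1, 0.0, 0.0, 1.1], [6.5, 41.3, -0.1, 0.0, 0.0, 1.1], [7.2, 41.2, -0.1, 0.0, 0.0, 1.1], [8.0, 41.1, -0.1, 0.0, 0.0, 1.1], [8.8, 40.9, -0.1, 0.0, 0.0, 1.1]]
```

```bash
python3 -m jog '[[2,20,0,0,0,1],[3,30,0,0,0,1],[4,34,0,0,0,1],[4,35,0,0,0,1],[4,35,0,0,0,1],[5,34,0,0,0,1],[4,22,0,0,0,1],[2,10,0,0,0,0]]';python3 -c "
from h import *
plan([.5248,-.139,.12],-4.9,1)"
python3 -m jog '[[4,25,0,0,0,1],[5,36,0,0,0,0.3],[5,30,8,0,0,0],[4,15,14,0,0,0],[2,3,16,0,0,0],[0,0,16,0,0,0],[0,0,15,0,0,0],[0,0,0,0,0,0]]';python3 -c "
from h import *
st();plan([.5248,-.139,.12],-4.9,1);f=grab('wrist','w15.png');grab('top','t15.png');grab('scene','s15.png')"
```

```text
time_s: 29.2
tcp_pos: [0.506, -0.0283, 0.1884]
tool_rot: [-3.141, 0.002, -0.062]
ft_force: [-0.1, 0.8, -3.1]
grip_width: 0.0181
pose [506.  -28.3 188.4] rot [-1.7997e+02  1.3000e-01 -3.5500e+00] d [  18.8 -110.7  -68.4] max row mm 131.48199699360265 rot/row 1.3584425443978323
[[25.8, 109.4, 68.3, -0.0, 0.1, 1.4]]
time_s: 30.2
tcp_pos: [0.5175, -0.1369, 0.1195]
tool_rot: [-3.141, 0.002, -0.083]
ft_force: [-0.6, -0.1, -2.8]
grip_width: 0.0179
t 30.2 p [ 517.5 -136.9  119.5] rot [-1.7994e+02  1.3000e-01 -4.7400e+00] F [-0.6 -0.1 -2.8] w 17.9 q [-0.48  0.46  1.62  0.    1.06  1.18]
pose [ 517.5 -136.9  119.5] rot [-1.7994e+02  1.3000e-01 -4.7400e+00] d [ 7.3 -2.1  0.5] max row mm 7.589619574783347 rot/row 0.21009916022199304
[[7.4, 1.5, -0.6, -0.1, 0.1, 0.2]]
```

View pics/w15.png

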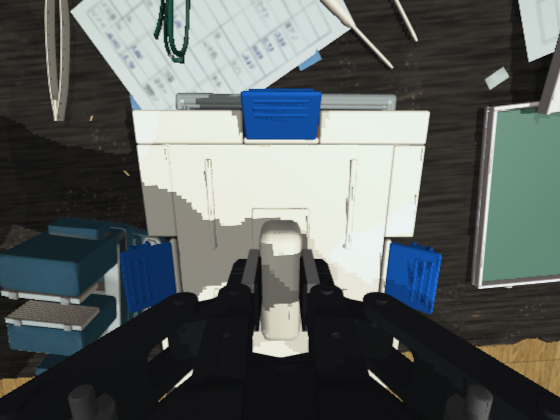

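View pics/s15.png

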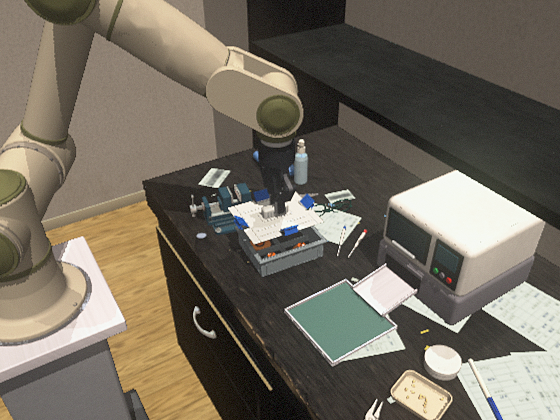

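View pics/t15.png

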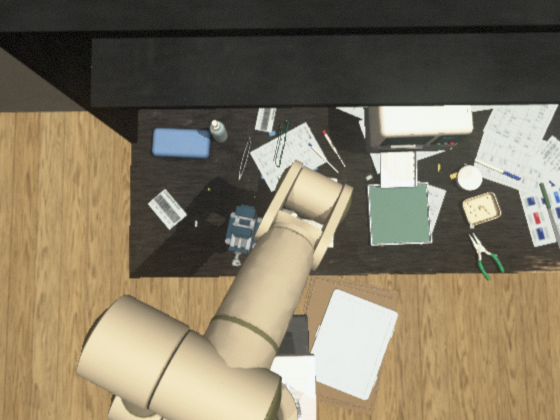

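```bash
python3 -c "
import cv2
im=cv2.imread('pics/w15.png');a=im[85:155,120:440];cv2.imwrite('pics/z15.png',cv2.resize(a,None,fx=2.5,fy=5,interpolation=cv2.INTER_CUBIC))"
```

```text
(no output)
```

View pics/z15.png

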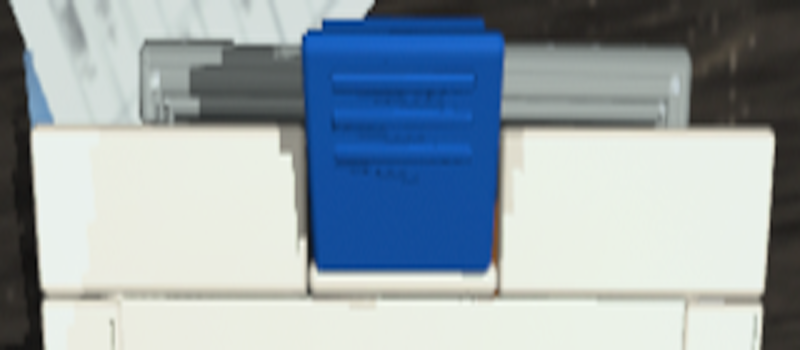

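```bash
python3 -c "
from h import *
f=grab('wrist');s=monitor.observe();p=s['tcp_pos'];R=Ro.from_euler('xyz',s['tool_rot'])
def T(u,v,z): return (R.inv().apply(ray(f,u,v,z)-p)*1000).round(1)
print('plate',T(132.8,110.2,p[2]-.0153),T(429.6,110.2,p[2]-.0153))
for z in (.047,.050): print('rim',T(176,93,z),T(396,94.2,z))
print(p)
plan([.5248,-.139,.12],-4.9,1)
"
```

```text
plate [ 76.4 -68.8  15.4] [76.7 71.3 15.4]
rim [ 89.  -66.8  74.4] [88.6 75.9 74.5]
rim [ 88.7 -65.8  71.4] [88.3 74.8 71.5]
[ 0.51838836 -0.13777411  0.12136269]
pose [ 518.4 -137.8  121.4] rot [ 1.7997e+02 -7.0000e-02 -4.7700e+00] d [ 6.4 -1.2 -1.4] max row mm 6.668496129001982 rot/row 0.1473263670968762
[[6.5, 0.7, 1.4, 0.0, -0.1, 0.1]]
```

```bash
python3 -c "
from h import *
f=grab('wrist');s=monitor.observe();p=s['tcp_pos'];R=Ro.from_euler('xyz',s['tool_rot'])
def T(u,v,tz): return (R.inv().apply(ray(f,u,v,p[2]-tz)-p)*1000).round(1)
print('grip far end now',T(281,221,-.0087))
print('w12 far',T(180,112,.0999),T(368,112,.0999),'near',T(192,305,.0999),T(330,305,.0999),'grip',T(273,184,.0759),T(273,262,.0759))
"
python3 -c "
import cv2
im=cv2.imread('pics/w12.png');a=im[90:330,160:400];cv2.imwrite('pics/z12.png',cv2.resize(a,None,fx=2.5,fy=2.5,interpolation=cv2.INTER_CUBIC))"
```

```text
grip far end now [29.5  1.2 -8.7]
w12 far [ 78.1 -73.3 100. ] [ 78.4  65.8 100. ] near [-85.7 -77.5  99.8] [-85.6  45.6  99.8] grip [28.9 -4.2 75.9] [-31.8  -4.5  75.9]
```

View pics/z12.png

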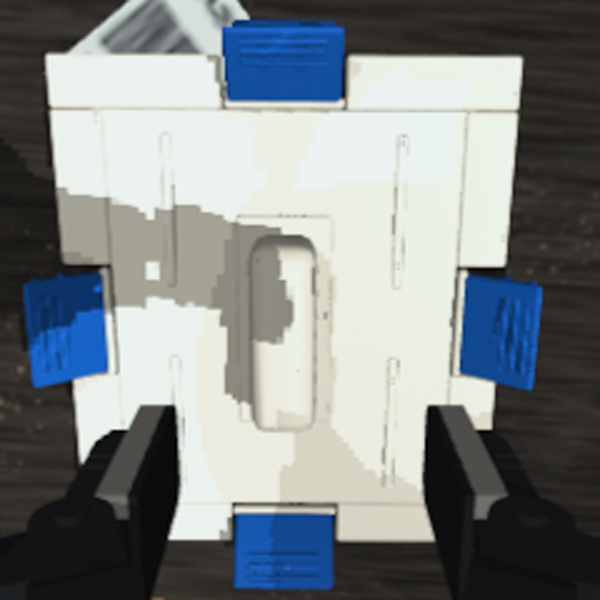

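```bash
python3 -m jog '[[4,1,0,0,0,0.3],[5,2,8,0,0,0],[0,0,10,0,0,0],[0,0,10,0,0,0],[0,0,6,0,0,0],[0,0,3,0,0,0],[0,0,0,0,0,0],[0,0,0,0,0,0]]';python3 -c "
from h import *
st();f=grab('wrist','w16.png');grab('scene','s16.png')
im=cv2.imread('pics/w16.png');a=im[85:155,120:440];cv2.imwrite('pics/z16.png',cv2.resize(a,None,fx=2.5,fy=5,interpolation=cv2.INTER_CUBIC))
im=cv2.imread('pics/s16.png');a=im[170:290,210:350];cv2.imwrite('pics/zs16.png',cv2.resize(a,None,fx=5,fy=5,interpolation=cv2.INTER_CUBIC))"
```

```text
time_s: 31.45
tcp_pos: [0.5269, -0.1416, 0.084]
tool_rot: [3.141, -0.001, -0.089]
ft_force: [-0.3, 0.2, -3.2]
grip_width: 0.0178
t 31.45 p [ 526.9 -141.6   84. ] rot [ 1.7998e+02 -4.0000e-02 -5.0800e+00] F [-0.3  0.2 -3.2] w 17.8 q [-0.48  0.53  1.62 -0.    0.99  1.18]
```

View pics/z16.png

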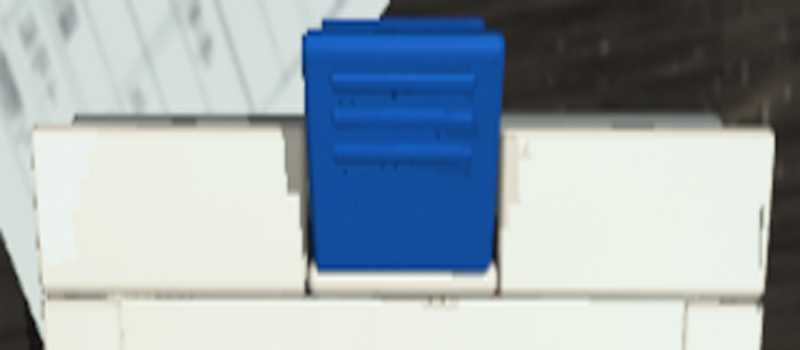

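View pics/zs16.png

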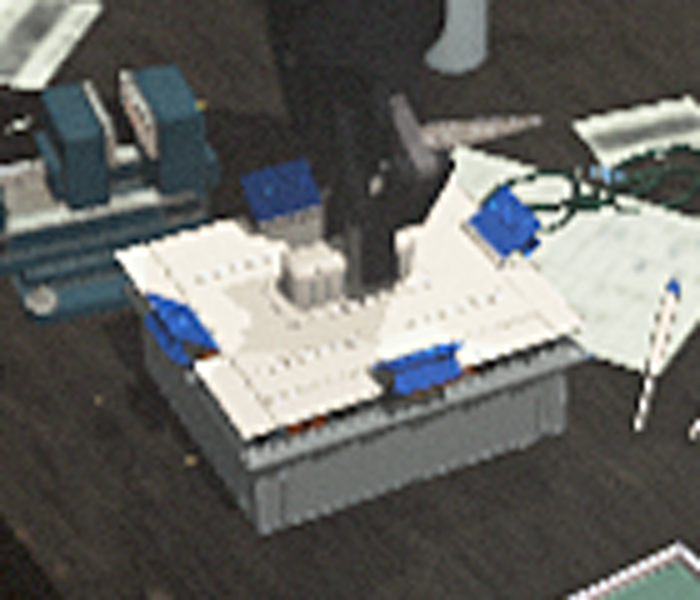

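```bash
python3 -c "
from h import *
f=grab('wrist');s=monitor.observe();p=s['tcp_pos'];R=Ro.from_euler('xyz',s['tool_rot'])
def T(u,v,z): return (R.inv().apply(ray(f,u,v,z)-p)*1000).round(1)
print('plate',T(132.8,110.2,p[2]-.0153),T(429.6,110.2,p[2]-.0153))
for z in (.047,.050): print('rim',T(150,108,z),T(408,108.4,z))
print(p)
g=grab('scene')
z=lambda u,v:((u+.5)/5-.5+210,(v+.5)/5-.5+170)
print('scene plate corners',ray(g,*z(115,252),p[2]-.0153),ray(g,*z(252,437),p[2]-.0153),ray(g,*z(582,332),p[2]-.0153))
print('scene rim',ray(g,*z(245,462),.05),ray(g,*z(592,352),.05))
"
```

```text
plate [ 76.5 -68.8  15.3] [76.7 71.5 15.3]
rim [ 78.3 -69.4  37. ] [78.4 69.9 37. ]
rim [ 78.2 -68.2  34. ] [78.3 68.7 34. ]
[ 0.52685678 -0.14156768  0.08394078]
scene plate corners [ 0.44237163 -0.06576433  0.06864078] [ 0.43173024 -0.20940566  0.06864078] [ 0.58812336 -0.2256219   0.06864078]
scene rim [ 0.43144516 -0.20286766  0.05      ] [ 0.59788681 -0.22107251  0.05      ]
```

```bash
python3 -c "
from h import *
def rect(c,ang,z,L=.166,W=.142):
    a=np.radians(ang);u=np.array([np.cos(a),np.sin(a)]);v=np.array([-u[1],u[0]])
    return [np.r_[np.array(c)+i*L/2*u+j*W/2*v,z] for i,j in ((1,1),(1,-1),(-1,-1),(-1,1))]
def draw(img,f,pts,sc,off,col):
    q=[(proj(f,P)-off+.5)*sc for P in pts]
    cv2.polylines(img,[np.int32(np.round(np.array(q)*8))],True,col,1,cv2.LINE_AA,3)
f=grab('scene');sc=7
im0=cv2.imread('pics/scene0.png');off=np.array([228,200]);a=cv2.resize(im0[200:280,228:335],None,fx=sc,fy=sc,interpolation=cv2.INTER_CUBIC)
draw(a,f,rect((.5235,-.1389),-4.9,.047),sc,off,(0,255,0))
cv2.imwrite('pics/o1.png',a)
im0=cv2.imread('pics/s16.png');off=np.array([225,200]);a=cv2.resize(im0[200:280,225:335],None,fx=sc,fy=sc,interpolation=cv2.INTER_CUBIC)
draw(a,f,rect((.5235,-.1389),-4.9,.047),sc,off,(0,255,0))
p=monitor.observe()['tcp_pos']
draw(a,f,rect((p[0]-.003,p[1]),-5.1,p[2]-.0153),sc,off,(255,0,255))
cv2.imwrite('pics/o2.png',a)
"
```

```text
(no output)
```

View pics/o1.png

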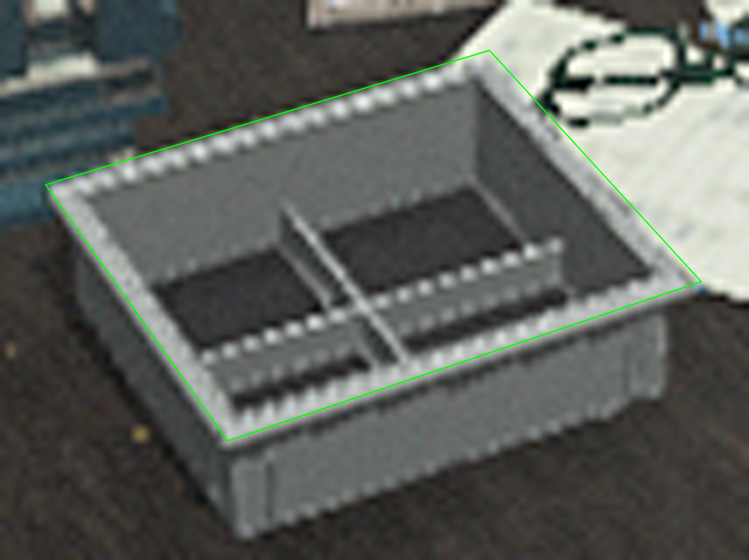

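View pics/o2.png

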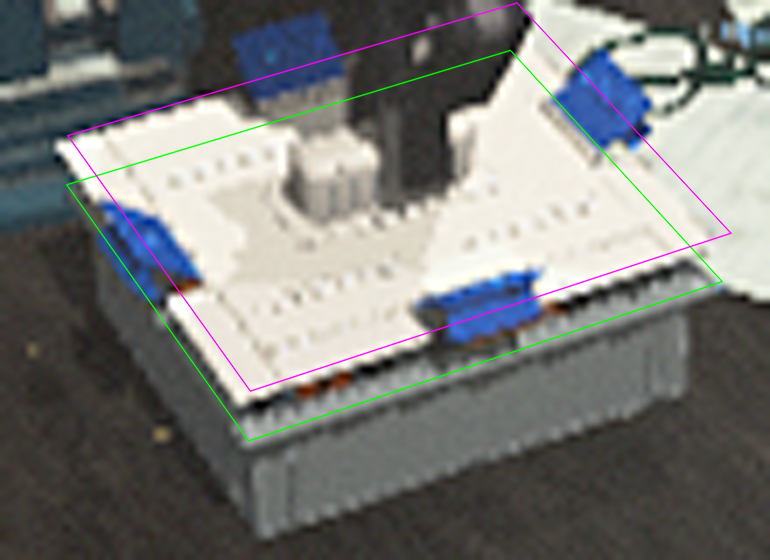

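```bash
python3 -c "
from h import *
from scipy.optimize import least_squares
def rect(c,ang,z,L=.166,W=.142):
    a=np.radians(ang);u=np.array([np.cos(a),np.sin(a)]);v=np.array([-u[1],u[0]])
    return [np.r_[np.array(c)+i*L/2*u+j*W/2*v,z] for i,j in ((-1,1),(-1,-1),(1,-1),(1,1))]
f=grab('scene');p=monitor.observe()['tcp_pos']
def fit(px,z,freez=False):
    fn=lambda q:np.ravel([proj(f,P)-a for P,a in zip(rect(q[:2],q[2],q[3] if freez else z),px)])
    r=least_squares(fn,[.52,-.14,-5,z],x_scale=[.01,.01,1,.01]);print(r.x.round(4),r.fun.round(1))
o=lambda off,l:[np.array(off)+np.array(q)/7-.5 for q in l]
box=o((228,200),[(48,187),(228,446),(702,288)]);lid=o((225,200),[(57,145),(240,405),(710,255)])
fit(box,.047);fit(lid,p[2]-.0153);fit(box,.047,True);fit(lid,p[2]-.0153,True);print(p)
"
python3 -c "
import cv2
im=cv2.imread('pics/s16.png');a=im[205:270,228:332];cv2.imwrite('pics/o3.png',cv2.resize(a,None,fx=7.5,fy=7.5,interpolation=cv2.INTER_NEAREST))"
```

```text
[ 0.5228 -0.1415 -5.2677  0.047 ] [-0.   0.1 -0.1 -0.1  0.2 -0.1]
[ 0.5167 -0.1459 -5.6969  0.0685] [-0.3  0.3 -1.   0.2  1.4 -0.7]
[ 0.5237 -0.1399 -5.2629  0.0454] [ 0.   0.1 -0.1 -0.1  0.1 -0. ]
[ 0.5251 -0.1314 -5.6487  0.0547] [ 0.4  0.7 -0.7 -0.1  0.3 -0.6]
[ 0.52680343 -0.14154043  0.08379558]
```

View pics/o3.png

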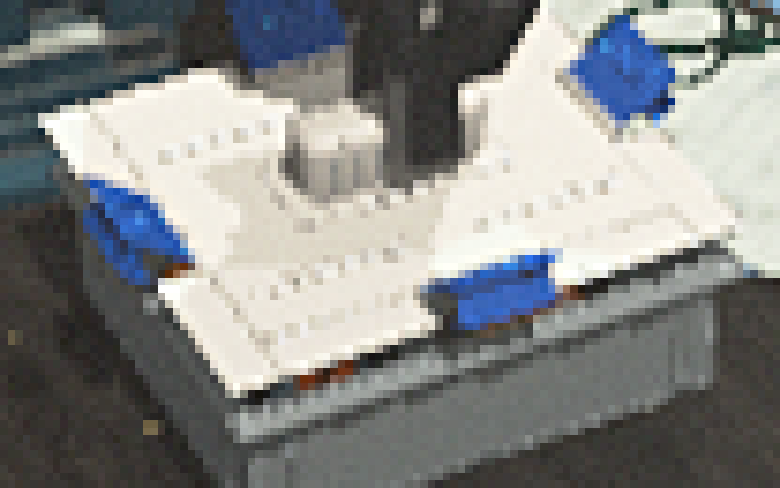

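```bash
python3 -m jog '[[1.7,-1.1,0,0,0,0],[0,0,3,0,0,0],[0,0,2.5,0,0,0],[0,0,0,0,0,0],[0,0,0,0,0,0],[0,0,0,0,0,0],[0,0,0,0,0,0],[0,0,0,0,0,0]]';python3 -c "
from h import *
st();f=grab('wrist','w17.png');grab('scene','s17.png')
im=cv2.imread('pics/w17.png');a=im[85:155,120:440];cv2.imwrite('pics/z17.png',cv2.resize(a,None,fx=2.5,fy=5,interpolation=cv2.INTER_CUBIC))
im=cv2.imread('pics/s17.png');a=im[205:270,228:332];cv2.imwrite('pics/zs17.png',cv2.resize(a,None,fx=7.5,fy=7.5,interpolation=cv2.INTER_NEAREST))"
```

```text
time_s: 32.75
tcp_pos: [0.5286, -0.1406, 0.0782]
tool_rot: [3.142, -0.0, -0.089]
ft_force: [0.7, -0.3, -2.8]
grip_width: 0.0181
t 32.75 p [ 528.6 -140.6   78.2] rot [ 1.80e+02 -1.00e-02 -5.09e+00] F [ 0.7 -0.3 -2.8] w 18.1 q [-0.47  0.54  1.62  0.    0.98  1.19]
```

View pics/z17.png

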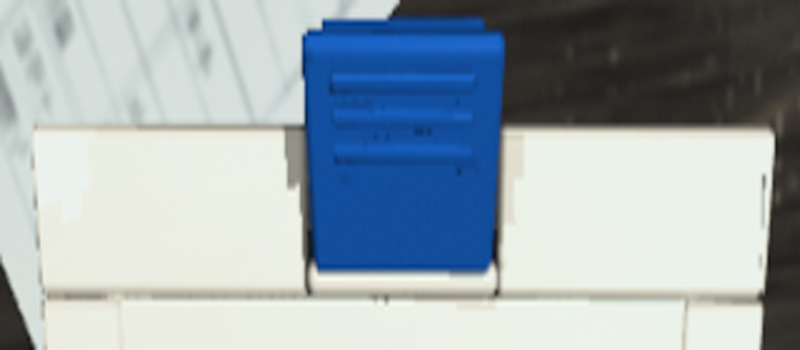

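View pics/zs17.png

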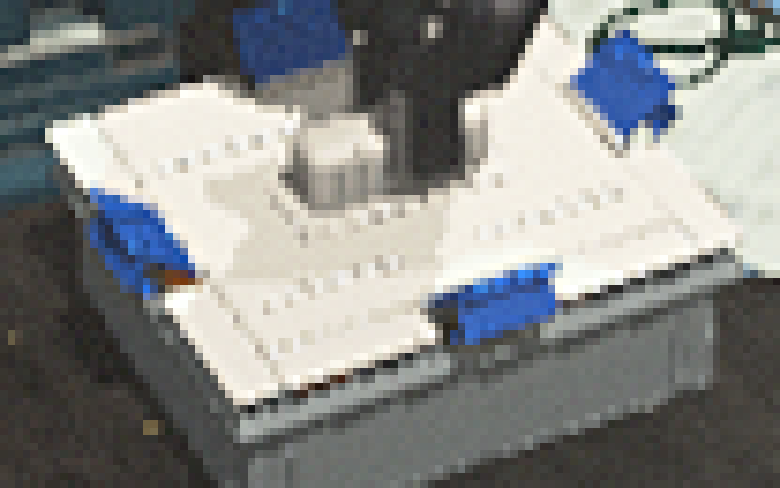

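```bash
python3 -m jog '[[0,0,1.5,0,0,0],[0,0,1.5,0,0,0],[0,0,1,0,0,0],[0,0,1,0,0,0],[0,0,0,0,0,0],[0,0,0,0,0,0],[0,0,0,0,0,0],[0,0,0,0,0,0]]';python3 -c "
from h import *
st()"
```

```text
time_s: 33.85
tcp_pos: [0.5286, -0.1406, 0.0732]
tool_rot: [3.142, -0.0, -0.089]
ft_force: [-0.0, 0.1, -2.4]
grip_width: 0.0179
t 33.85 p [ 528.6 -140.6   73.2] rot [180.    -0.    -5.08] F [-0.   0.1 -2.4] w 17.9 q [-0.47  0.55  1.62  0.    0.97  1.19]
```

Lug bottoms are now about 2 mm below the rim with no contact force, so they have entered. Continuing down.

```bash
python3 -m jog '[[0,0,1.5,0,0,0],[0,0,1.5,0,0,0],[0,0,1,0,0,0],[0,0,0.7,0,0,0],[0,0,0,0,0,0],[0,0,0,0,0,0],[0,0,0,0,0,0],[0,0,0,0,0,0]]';python3 -c "
from h import *
st()
f=grab('scene','s18.png')
im=cv2.imread('pics/s18.png');a=im[205:270,228:332];cv2.imwrite('pics/zs18.png',cv2.resize(a,None,fx=7.5,fy=7.5,interpolation=cv2.INTER_NEAREST))"
```

```text
time_s: 34.85
tcp_pos: [0.5286, -0.1406, 0.0686]
tool_rot: [3.142, -0.0, -0.089]
ft_force: [-1.7, 1.2, 0.8]
grip_width: 0.0178
t 34.85 p [ 528.6 -140.6   68.6] rot [180.    -0.    -5.08] F [-1.7  1.2  0.8] w 17.8 q [-0.47  0.55  1.63  0.    0.96  1.19]
```

View pics/zs18.png

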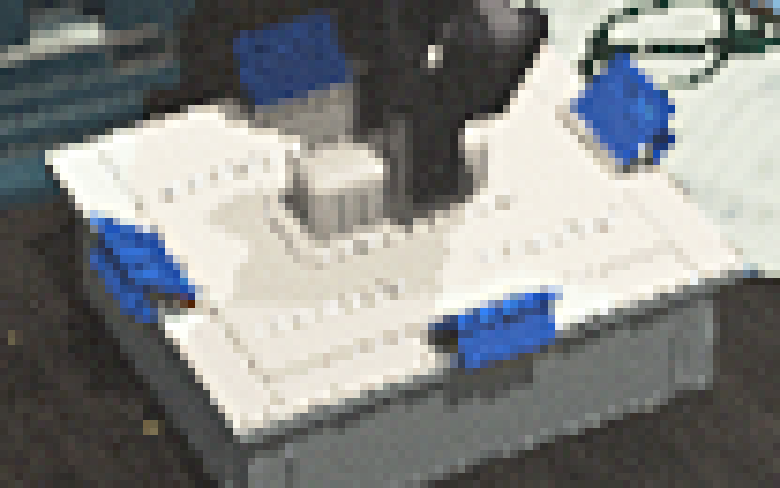

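```bash
python3 -m jog '[[0,0,0.5,0,0,0],[0,0,0.3,0,0,0],[0,0,0,0,0,0],[0,0,0,0,0,0],[0,0,0,0,0,0],[0,0,0,0,0,0],[0,0,0,0,0,0],[0,0,0,0,0,0]]';python3 -c "
from h import *
st()"
python3 -m jog '[[0,0,0,0,0,0],[0,0,0,0,0,0],[0,0,0,0,0,0],[0,0,0,0,0,0],[0,0,0,0,0,0],[0,0,0,0,0,0],[0,0,-8,0,0,0],[0,0,-12,0,0,0]]' 40;python3 -c "
from h import *
st()"
python3 -m jog '[[0,0,-20,0,0,0],[0,0,-20,0,0,0],[0,0,-20,0,0,0],[0,0,-15,0,0,0],[0,0,0,0,0,0],[0,0,0,0,0,0],[0,0,0,0,0,0],[0,0,0,0,0,0]]' 0;python3 -c "
from h import *
st();grab('wrist','w19.png');grab('scene','s19.png')
im=cv2.imread('pics/s19.png');a=im[195:270,228:332];cv2.imwrite('pics/zs19.png',cv2.resize(a,None,fx=7.5,fy=7.5,interpolation=cv2.INTER_CUBIC))"
```

```text
time_s: 35.9
tcp_pos: [0.5286, -0.1406, 0.0686]
tool_rot: [3.141, -0.0, -0.089]
ft_force: [-3.9, 2.1, 10.7]
grip_width: 0.0179
t 35.9 p [ 528.6 -140.6   68.6] rot [ 1.7999e+02 -1.0000e-02 -5.0800e+00] F [-3.9  2.1 10.7] w 17.9 q [-0.47  0.55  1.63 -0.    0.96  1.19]
time_s: 36.9
tcp_pos: [0.5285, -0.1406, 0.0884]
tool_rot: [-3.142, 0.0, -0.089]
ft_force: [-1.1, -0.2, 0.3]
grip_width: 0.04
t 36.9 p [ 528.5 -140.6   88.4] rot [-180.      0.     -5.09] F [-1.1 -0.2  0.3] w 40.0 q [-0.47  0.52  1.61 -0.    1.01  1.19]
time_s: 37.9
tcp_pos: [0.5284, -0.1405, 0.1622]
tool_rot: [-3.141, 0.001, -0.089]
ft_force: [0.5, -0.3, 0.9]
grip_width: -0.0001
t 37.9 p [ 528.4 -140.5  162.2] rot [-1.7998e+02  4.0000e-02 -5.0900e+00] F [ 0.5 -0.3  0.9] w -0.1 q [-0.47  0.43  1.54 -0.    1.17  1.19]
```

View pics/w19.png

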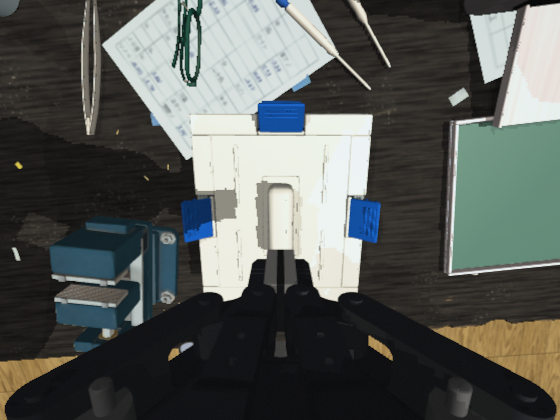

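View pics/zs19.png

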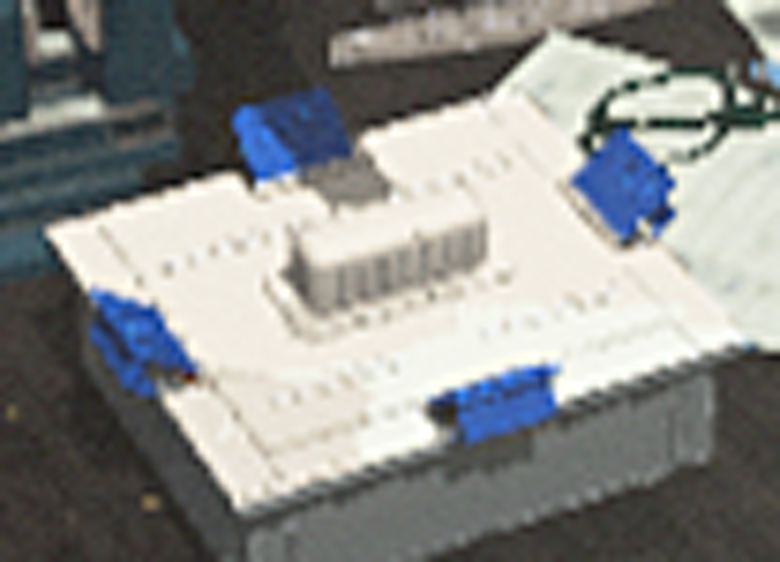

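```bash
python3 -c "
from h import *
f=grab('wrist');s=monitor.observe();p=s['tcp_pos'];R=Ro.from_euler('xyz',s['tool_rot'])
c=np.array([.524,-.1402]);a=np.radians(-5.1);U=np.array([np.cos(a),np.sin(a)]);V=np.array([-U[1],U[0]])
def B(u,v,z):
    X=ray(f,u,v,z)[:2]-c; return (np.array([X@U,X@V])*1000).round(1)
print('+x tab outer',B(258,101.5,.071),B(305,101.5,.071),'hinge',B(281,132,.056))
print('plate far',B(190,115,.060),B(372,115,.060))
print('+y(left) outer',B(183,200,.071),B(187,243,.071),'-y(right) outer',B(381,202,.071),B(378,241,.071))
print('hinge +y',B(212,220,.056),'-y',B(348,218,.056))
for d in (.085,.09):
  for n,q in (('+x',c+d*U),('-x',c-d*U),):print(n,d,q)
for d in (.073,.078):
  for n,q in (('+y',c+d*V),('-y',c-d*V),):print(n,d,q)
im=cv2.imread('pics/w19.png');a=im[90:300,170:390];cv2.imwrite('pics/z19.png',cv2.resize(a,None,fx=2.8,fy=2.8,interpolation=cv2.INTER_CUBIC))
"
```

```text
+x tab outer [89.4 14.9] [ 89.5 -18.3] hinge [68.1 -1.5]
plate far [80.4 66.8] [ 80.7 -69.6]
+y(left) outer [17.5 74.2] [-18.3  74.2] -y(right) outer [ 16.2 -79.1] [-16.3 -79.8]
hinge +y [-3.7 56.4] -y [ -1.7 -57.9]
+x 0.085 [ 0.60866349 -0.14775602]
-x 0.085 [ 0.43933651 -0.13264398]
+x 0.09 [ 0.6136437  -0.14820049]
-x 0.09 [ 0.4343563  -0.13219951]
+y 0.073 [ 0.53048928 -0.067489  ]
-y 0.073 [ 0.51751072 -0.212911  ]
+y 0.078 [ 0.53093376 -0.0625088 ]
-y 0.078 [ 0.51706624 -0.2178912 ]
```

View pics/z19.png

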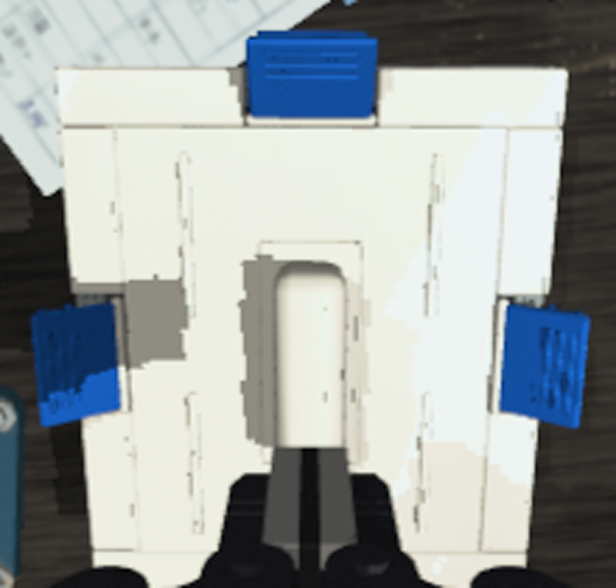

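```bash
python3 -m jog '[[12,0,0,0,0,0],[22,0,0,0,0,0],[24,0.4,8,0,0,0],[18,0,18,0,0,0],[7.6,0,22,0,0,0],[0,0,18,0,0,0],[0,0,10,0,0,0],[0,0,0,0,0,0]]' 0 60;python3 -c "
from h import *
st();plan([.6117,-.1483,.085],-5.1,1);grab('wrist','w20.png');grab('scene','s20.png')
im=cv2.imread('pics/s20.png');a=im[165:270,228:345];cv2.imwrite('pics/zs20.png',cv2.resize(a,None,fx=5.5,fy=5.5,interpolation=cv2.INTER_CUBIC))"
```

```text
time_s: 39.05
tcp_pos: [0.6115, -0.1483, 0.0864]
tool_rot: [-3.141, 0.001, -0.089]
ft_force: [0.9, 0.1, -0.1]
grip_width: -0.0
t 39.05 p [ 611.5 -148.3   86.4] rot [-1.7999e+02  4.0000e-02 -5.0900e+00] F [ 0.9  0.1 -0.1] w -0.0 q [-0.42  0.68  1.34 -0.    1.12  1.24]
pose [ 611.5 -148.3   86.4] rot [-1.7999e+02  4.0000e-02 -5.0900e+00] d [ 0.2  0.  -1.4] max row mm 1.3937823916403127 rot/row 0.047544840784328704
[[0.2, -0.1, 1.4, -0.0, 0.0, 0.0]]
```

View pics/zs20.png

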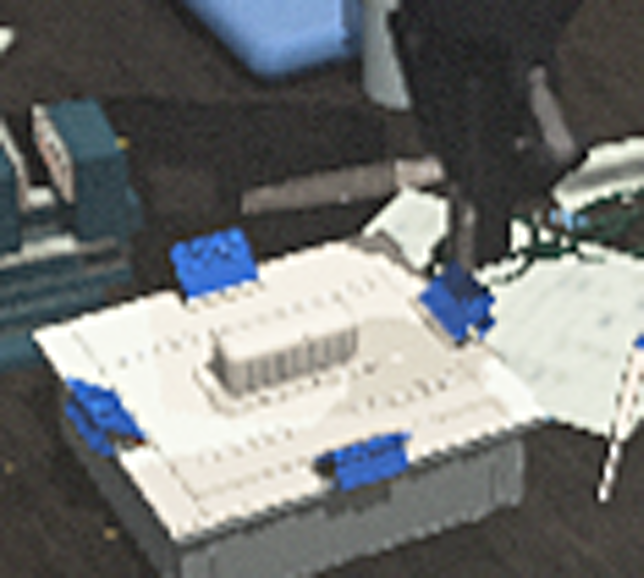

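```bash
python3 -m jog '[[0,0,4,0,0,0],[0,0,4,0,0,0],[0,0,3,0,0,0],[0,0,3,0,0,0],[0,0,2,0,0,0],[0,0,0,0,0,0],[0,0,0,0,0,0],[0,0,0,0,0,0]]';python3 -c "
from h import *
st()"
python3 -m jog '[[0,0,1,0,0,0],[0,0,1,0,0,0],[0,0,1,0,0,0],[0,0,1,0,0,0],[0,0,0.5,0,0,0],[0,0,0,0,0,0],[0,0,0,0,0,0],[0,0,0,0,0,0]]';python3 -c "
from h import *
st()"
```

```text
time_s: 40.15
tcp_pos: [0.6118, -0.1484, 0.0707]
tool_rot: [3.141, -0.0, -0.089]
ft_force: [1.5, -0.0, 2.1]
grip_width: 0.0003
t 40.15 p [ 611.8 -148.4   70.7] rot [ 1.7999e+02 -1.0000e-02 -5.0900e+00] F [ 1.5 -0.   2.1] w 0.3 q [-0.42  0.7   1.35 -0.    1.09  1.24]
time_s: 41.15
tcp_pos: [0.6118, -0.1484, 0.0662]
tool_rot: [3.142, 0.0, -0.089]
ft_force: [1.0, -0.2, 0.4]
grip_width: -0.0002
t 41.15 p [ 611.8 -148.4   66.2] rot [180.     0.    -5.08] F [ 1.  -0.2  0.4] w -0.2 q [-0.42  0.71  1.35 -0.    1.08  1.24]
```

```bash
python3 -m jog '[[0,0,1,0,0,0],[0,0,1,0,0,0],[0,0,0.7,0,0,0],[0,0,0,0,0,0],[0,0,0,0,0,0],[0,0,0,0,0,0],[0,0,0,0,0,0],[0,0,0,0,0,0]]';python3 -c "
from h import *
st();grab('scene','s21.png')
im=cv2.imread('pics/s21.png');a=im[165:270,228:345];cv2.imwrite('pics/zs21.png',cv2.resize(a,None,fx=5.5,fy=5.5,interpolation=cv2.INTER_CUBIC))"
```

```text
time_s: 42.15
tcp_pos: [0.6119, -0.1484, 0.0636]
tool_rot: [3.141, -0.0, -0.089]
ft_force: [1.7, -0.6, 2.2]
grip_width: 0.0001
t 42.15 p [ 611.9 -148.4   63.6] rot [ 1.7999e+02 -2.0000e-02 -5.0800e+00] F [ 1.7 -0.6  2.2] w 0.1 q [-0.42  0.71  1.35 -0.    1.08  1.24]
```

View pics/zs21.png

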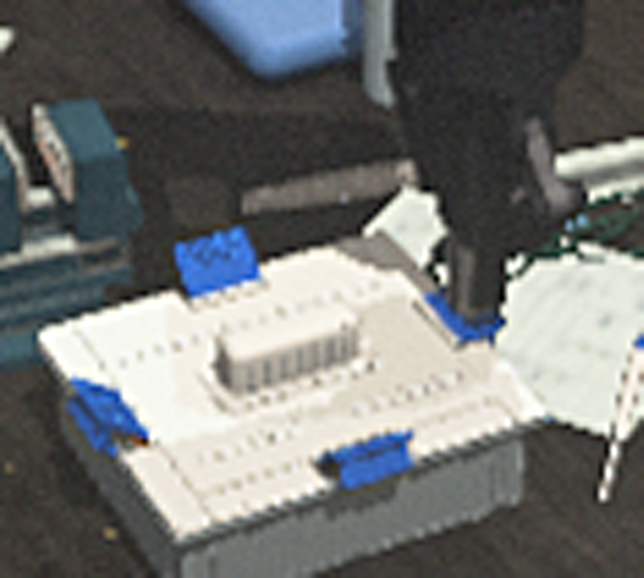

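```bash
python3 -m jog '[[0,0,0.8,0,0,0],[0,0,0.5,0,0,0],[0,0,0,0,0,0],[0,0,0,0,0,0],[0,0,0,0,0,0],[0,0,0,0,0,0],[0,0,0,0,0,0],[0,0,0,0,0,0]]';python3 -c "
from h import *
st()"
python3 -m jog '[[0,0,-4,0,0,0],[0,0,-10,0,0,0],[0,0,-20,0,0,0],[0,0,-10,0,0,0],[0,0,0,0,0,0],[0,0,0,0,0,0],[0,0,0,0,0,0],[0,0,0,0,0,0]]';python3 -c "
from h import *
st();grab('scene','s22.png')
im=cv2.imread('pics/s22.png');a=im[165:270,228:345];cv2.imwrite('pics/zs22.png',cv2.resize(a,None,fx=5.5,fy=5.5,interpolation=cv2.INTER_CUBIC))"
```

```text
time_s: 43.2
tcp_pos: [0.6119, -0.1485, 0.0629]
tool_rot: [3.141, -0.001, -0.089]
ft_force: [-0.5, 0.9, 7.1]
grip_width: -0.0002
t 43.2 p [ 611.9 -148.5   62.9] rot [ 1.7999e+02 -3.0000e-02 -5.0800e+00] F [-0.5  0.9  7.1] w -0.2 q [-0.42  0.71  1.35 -0.    1.08  1.24]
time_s: 44.2
tcp_pos: [0.6116, -0.1483, 0.1058]
tool_rot: [-3.141, 0.001, -0.089]
ft_force: [0.0, -0.5, 0.2]
grip_width: 0.0003
t 44.2 p [ 611.6 -148.3  105.8] rot [-1.7999e+02  4.0000e-02 -5.0800e+00] F [ 0.  -0.5  0.2] w 0.3 q [-0.42  0.66  1.32 -0.    1.16  1.24]
```

View pics/zs22.png

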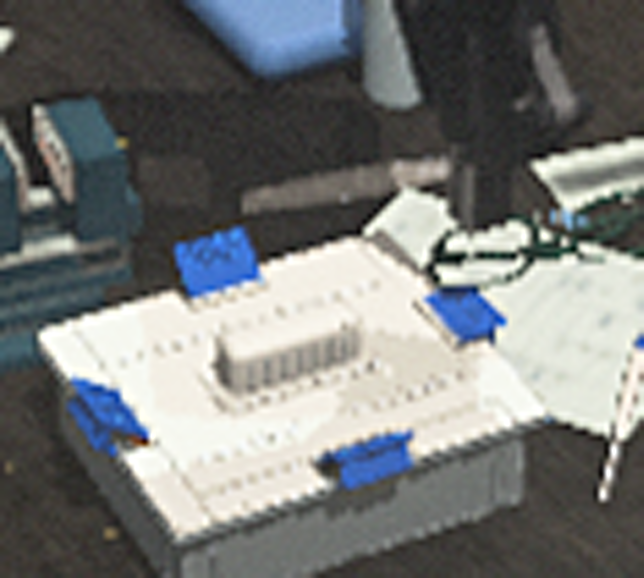

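```bash
python3 -m jog '[[-10,8,0,0,0,0],[-20,18,0,0,0,0],[-23,20,0,0,0,0],[-21,18,0,0,0,0],[-10,9,0,0,0,0],[-4,3.5,8,0,0,0],[0,0,12,0,0,0],[0,0,0,0,0,0]]';python3 -c "
from h import *
st();plan([.5172,-.2167,.085],-5.1,1);grab('scene','s23.png')
im=cv2.imread('pics/s23.png');a=im[165:270,228:345];cv2.imwrite('pics/zs23.png',cv2.resize(a,None,fx=5.5,fy=5.5,interpolation=cv2.INTER_CUBIC))"
```

```text
time_s: 45.25
tcp_pos: [0.5172, -0.216, 0.0847]
tool_rot: [-3.14, 0.002, -0.088]
ft_force: [-0.0, 0.5, -0.0]
grip_width: -0.0001
t 45.25 p [ 517.2 -216.    84.7] rot [-1.7993e+02  1.2000e-01 -5.0400e+00] F [-0.   0.5 -0. ] w -0.1 q [-0.6   0.56  1.57  0.    1.02  1.05]
pose [ 517.2 -216.    84.7] rot [-1.7993e+02  1.2000e-01 -5.0400e+00] d [ 0.  -0.7  0.3] max row mm 0.7556748959819803 rot/row 0.15347941516552777
[[0.1, 0.7, -0.3, -0.1, 0.1, 0.1]]
```

View pics/zs23.png

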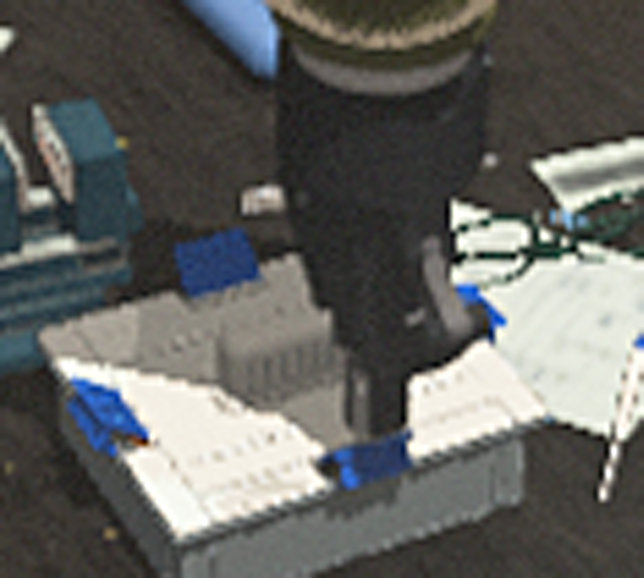

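```bash
python3 -m jog '[[0,0.5,4,0,0,0],[0,0,4,0,0,0],[0,0,4,0,0,0],[0,0,3,0,0,0],[0,0,2,0,0,0],[0,0,1.5,0,0,0],[0,0,0,0,0,0],[0,0,0,0,0,0]]';python3 -c "
from h import *
st()"
python3 -m jog '[[0,0,1,0,0,0],[0,0,1,0,0,0],[0,0,0.5,0,0,0],[0,0,0.5,0,0,0],[0,0,0.5,0,0,0],[0,0,0,0,0,0],[0,0,0,0,0,0],[0,0,0,0,0,0]]';python3 -c "
from h import *
st();grab('scene','s24.png')
im=cv2.imread('pics/s24.png');a=im[165:270,228:345];cv2.imwrite('pics/zs24.png',cv2.resize(a,None,fx=5.5,fy=5.5,interpolation=cv2.INTER_CUBIC))"
```

```text
time_s: 46.3
tcp_pos: [0.5171, -0.217, 0.0674]
tool_rot: [-3.141, 0.001, -0.089]
ft_force: [0.4, -0.5, -0.3]
grip_width: -0.0002
t 46.3 p [ 517.1 -217.    67.4] rot [-1.7997e+02  4.0000e-02 -5.0800e+00] F [ 0.4 -0.5 -0.3] w -0.2 q [-0.61  0.58  1.58  0.    0.98  1.05]
time_s: 47.3
tcp_pos: [0.5173, -0.2173, 0.0642]
tool_rot: [3.142, -0.0, -0.089]
ft_force: [-0.5, -0.7, 0.8]
grip_width: 0.0001
t 47.3 p [ 517.3 -217.3   64.2] rot [180.    -0.    -5.09] F [-0.5 -0.7  0.8] w 0.1 q [-0.61  0.58  1.58 -0.    0.97  1.05]
```

View pics/zs24.png

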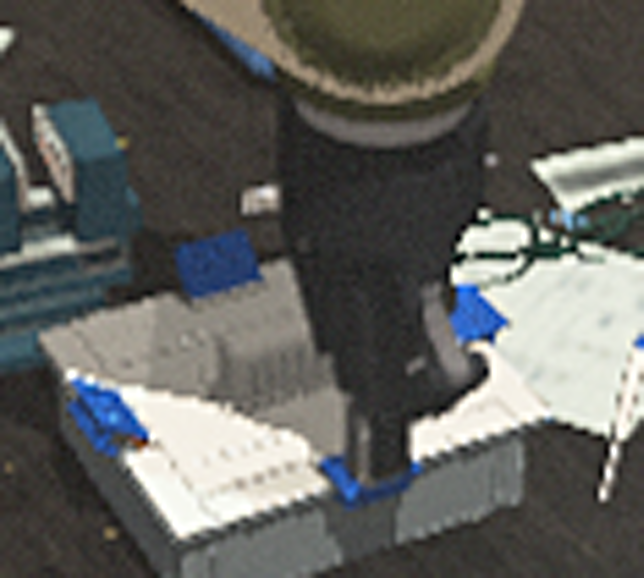

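Tab flat under the tips. I'll push a little further until there's a firm stop, then withdraw.

```bash
python3 -m jog '[[0,0,0.8,0,0,0],[0,0,0.6,0,0,0],[0,0,0.5,0,0,0],[0,0,0,0,0,0],[0,0,0,0,0,0],[0,0,0,0,0,0],[0,0,0,0,0,0],[0,0,0,0,0,0]]';python3 -c "
from h import *
st()"
python3 -m jog '[[0,0,-4,0,0,0],[0,0,-10,0,0,0],[0,0,-20,0,0,0],[0,0,-10,0,0,0],[0,0,0,0,0,0],[0,0,0,0,0,0],[0,0,0,0,0,0],[0,0,0,0,0,0]]';python3 -c "
from h import *
st();plan([.4365,-.1332,.107],-5.1,1);grab('scene','s25.png')
im=cv2.imread('pics/s25.png');a=im[165:270,228:345];cv2.imwrite('pics/zs25.png',cv2.resize(a,None,fx=5.5,fy=5.5,interpolation=cv2.INTER_CUBIC))"
```

```text
time_s: 48.35
tcp_pos: [0.5174, -0.2174, 0.0628]
tool_rot: [3.141, -0.0, -0.089]
ft_force: [-1.6, 0.4, 5.8]
grip_width: -0.0002
t 48.35 p [ 517.4 -217.4   62.8] rot [ 1.7998e+02 -2.0000e-02 -5.0800e+00] F [-1.6  0.4  5.8] w -0.2 q [-0.61  0.59  1.58 -0.    0.97  1.05]
time_s: 49.35
tcp_pos: [0.5172, -0.2172, 0.1059]
tool_rot: [-3.141, 0.001, -0.089]
ft_force: [0.4, 0.2, -0.8]
grip_width: 0.0002
t 49.35 p [ 517.2 -217.2  105.9] rot [-1.7998e+02  3.0000e-02 -5.0800e+00] F [ 0.4  0.2 -0.8] w 0.2 q [-0.61  0.53  1.55  0.    1.06  1.05]
pose [ 517.2 -217.2  105.9] rot [-1.7998e+02  3.0000e-02 -5.0800e+00] d [-80.7  84.    1.1] max row mm 116.46058362445179 rot/row 0.04275026709023903
[[-87.8, -76.5, -1.0, -0.0, 0.0, 0.0]]
```

View pics/zs25.png

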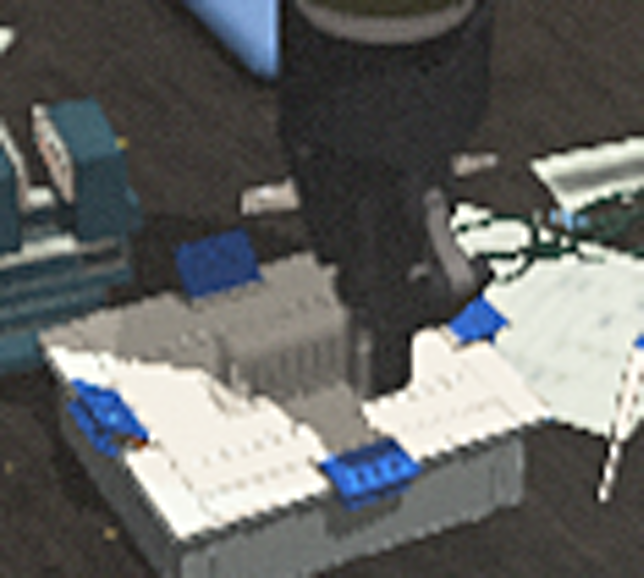

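```bash
python3 -m jog '[[-10,-8,0,0,0,0],[-20,-18,0,0,0,0],[-23,-20,0,0,0,0],[-21,-18,0,0,0,0],[-10,-9,0,0,0,0],[-4,-3.5,8,0,0,0],[0,0,12,0,0,0],[0,0,0,0,0,0]]';python3 -c "
from h import *
st();plan([.4365,-.1332,.085],-5.1,1);grab('scene','s26.png')
im=cv2.imread('pics/s26.png');a=im[165:270,228:345];cv2.imwrite('pics/zs26.png',cv2.resize(a,None,fx=5.5,fy=5.5,interpolation=cv2.INTER_CUBIC))"
```

```text
time_s: 50.4
tcp_pos: [0.4363, -0.1334, 0.0851]
tool_rot: [-3.141, 0.002, -0.089]
ft_force: [-0.3, 0.3, -0.4]
grip_width: 0.0003
t 50.4 p [ 436.3 -133.4   85.1] rot [-1.7995e+02  1.1000e-01 -5.1000e+00] F [-0.3  0.3 -0.4] w 0.3 q [-0.55  0.36  1.88 -0.    0.9   1.11]
pose [ 436.3 -133.4   85.1] rot [-1.7995e+02  1.1000e-01 -5.1000e+00] d [ 0.2  0.2 -0.1] max row mm 0.3406944811405812 rot/row 0.1221227524202467
[[0.2, -0.3, 0.1, -0.1, 0.1, -0.0]]
```

View pics/zs26.png

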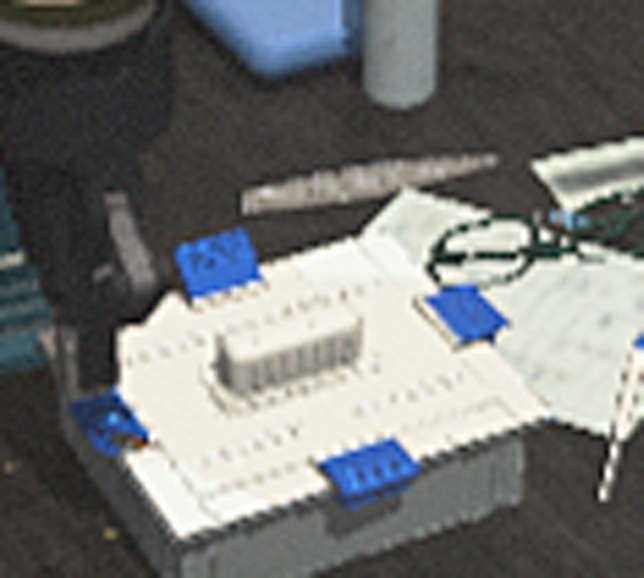

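```bash
python3 -m jog '[[2,0,4,0,0,0],[0,0,4,0,0,0],[0,0,4,0,0,0],[0,0,3,0,0,0],[0,0,2,0,0,0],[0,0,1.5,0,0,0],[0,0,1,0,0,0],[0,0,1,0,0,0]]';python3 -c "
from h import *
st()"
python3 -m jog '[[0,0,0.5,0,0,0],[0,0,0.5,0,0,0],[0,0,0.5,0,0,0],[0,0,0,0,0,0],[0,0,0,0,0,0],[0,0,0,0,0,0],[0,0,0,0,0,0],[0,0,0,0,0,0]]';python3 -c "
from h import *
st();grab('scene','s27.png')
im=cv2.imread('pics/s27.png');a=im[165:270,228:345];cv2.imwrite('pics/zs27.png',cv2.resize(a,None,fx=5.5,fy=5.5,interpolation=cv2.INTER_CUBIC))"
```

```text
time_s: 51.45
tcp_pos: [0.4384, -0.1335, 0.0657]
tool_rot: [-3.142, -0.0, -0.089]
ft_force: [-0.3, 0.7, 0.2]
grip_width: 0.0002
t 51.45 p [ 438.4 -133.5   65.7] rot [-180.     -0.     -5.08] F [-0.3  0.7  0.2] w 0.2 q [-0.55  0.4   1.89  0.    0.85  1.11]
time_s: 52.45
tcp_pos: [0.4384, -0.1334, 0.0643]
tool_rot: [-3.142, 0.0, -0.089]
ft_force: [-0.8, 0.5, 0.2]
grip_width: 0.0002
t 52.45 p [ 438.4 -133.4   64.3] rot [-180.      0.     -5.08] F [-0.8  0.5  0.2] w 0.2 q [-0.55  0.4   1.89 -0.    0.84  1.11]
```

View pics/zs27.png

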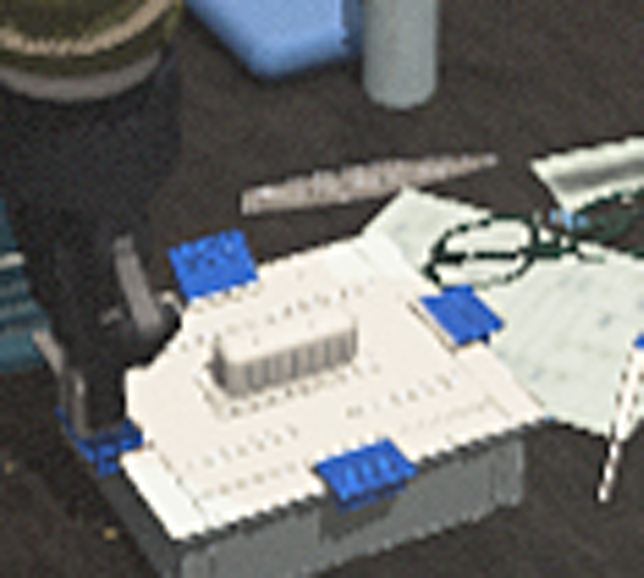

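```bash
python3 -m jog '[[0,0,0.8,0,0,0],[0,0,0.6,0,0,0],[0,0,0.5,0,0,0],[0,0,0,0,0,0],[0,0,0,0,0,0],[0,0,0,0,0,0],[0,0,0,0,0,0],[0,0,0,0,0,0]]';python3 -c "
from h import *
st()"
python3 -m jog '[[0,0,-4,0,0,0],[0,0,-10,0,0,0],[0,0,-20,0,0,0],[0,0,-20,0,0,0],[0,0,-15,0,0,0],[0,0,0,0,0,0],[0,0,0,0,0,0],[0,0,0,0,0,0]]';python3 -c "
from h import *
st();plan([.5307,-.065,.13],-5.1,1);grab('scene','s28.png');grab('wrist','w28.png')
im=cv2.imread('pics/s28.png');a=im[165:270,228:345];cv2.imwrite('pics/zs28.png',cv2.resize(a,None,fx=5.5,fy=5.5,interpolation=cv2.INTER_CUBIC))"
```

```text
time_s: 53.5
tcp_pos: [0.4384, -0.1335, 0.0629]
tool_rot: [3.141, -0.0, -0.089]
ft_force: [-3.6, 1.3, 10.3]
grip_width: 0.0001
t 53.5 p [ 438.4 -133.5   62.9] rot [179.99  -0.    -5.08] F [-3.6  1.3 10.3] w 0.1 q [-0.55  0.41  1.9  -0.    0.84  1.11]
time_s: 54.5
tcp_pos: [0.4381, -0.1333, 0.1308]
tool_rot: [-3.141, 0.001, -0.089]
ft_force: [0.1, -0.4, 1.0]
grip_width: 0.0
t 54.5 p [ 438.1 -133.3  130.8] rot [-1.7997e+02  6.0000e-02 -5.0900e+00] F [ 0.1 -0.4  1. ] w 0.0 q [-0.55  0.29  1.84 -0.    1.01  1.11]
pose [ 438.1 -133.3  130.8] rot [-1.7997e+02  6.0000e-02 -5.0900e+00] d [92.6 68.3 -0.8] max row mm 115.03324701325629 rot/row 0.06986618330449494
[[86.1, -76.2, 0.8, -0.0, 0.1, 0.0]]
```

View pics/zs28.png

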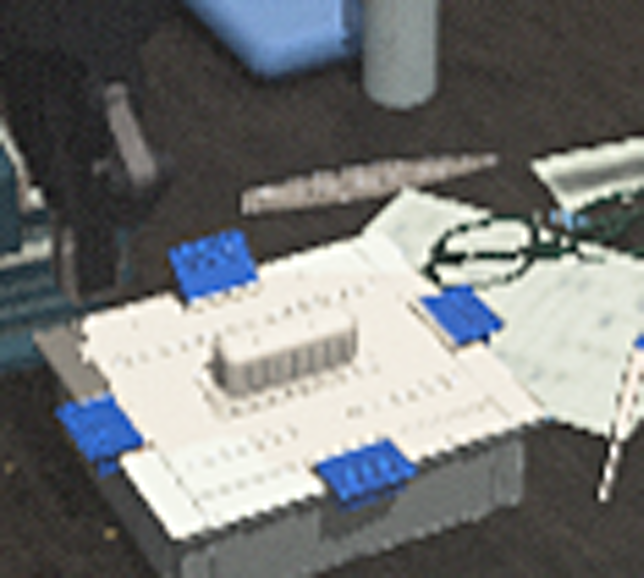

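View pics/w28.png

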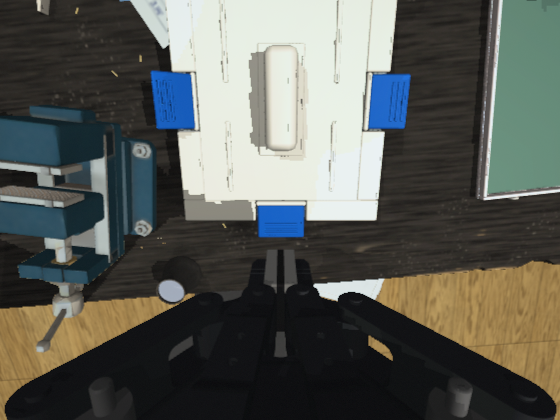

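```bash
python3 -m jog '[[0,0,-5,0,0,-10],[0,0,-5,0,0,-10],[0,0,-5,0,0,-10],[0,0,0,0,0,-10],[0,0,0,0,0,-10],[0,0,0,0,0,-10],[0,0,0,0,0,-10],[0,0,0,0,0,-10]]';python3 -c "
from h import *
st();plan([.5307,-.065,.145],84.9,7)"
```

```text
time_s: 55.6
tcp_pos: [0.4383, -0.1334, 0.1461]
tool_rot: [-3.141, -0.0, 1.313]
ft_force: [0.0, 0.5, 0.2]
grip_width: 0.0001
t 55.6 p [ 438.3 -133.4  146.1] rot [-1.7997e+02 -1.0000e-02  7.5240e+01] F [0.  0.5 0.2] w 0.1 q [-0.55  0.27  1.82 -0.    1.05 -0.29]
pose [ 438.3 -133.4  146.1] rot [-1.7997e+02 -1.0000e-02  7.5240e+01] d [92.4 68.4 -1.1] max row mm 16.421347077360455 rot/row 1.3793271178329676
[[12.8, 10.3, 0.2, -0.0, -0.0, -1.4], [12.6, 10.6, 0.2, -0.0, -0.0, -1.4], [12.3, 10.9, 0.2, -0.0, -0.0, -1.4], [12.0, 11.2, 0.2, -0.0, -0.0, -1.4], [11.8, 11.5, 0.2, -0.0, -0.0, -1.4], [11.5, 11.7, 0.2, -0.0, -0.0, -1.4], [11.2, 12.0, 0.2, -0.0, -0.0, -1.4]]
```

```bash
python3 -m jog '[[13,10,0,0,0,-1.4],[13,11,0,0,0,-1.4],[12,11,0,0,0,-1.4],[12,11,0,0,0,-1.4],[12,11.5,0,0,0,-1.4],[11.5,12,0,0,0,-1.4],[11,12,0,0,0,-1.4],[0,0,0,0,0,0]]';python3 -c "
from h import *
st();plan([.5307,-.065,.087],84.9,1);grab('wrist','w29.png');grab('scene','s29.png')"
```

```text
time_s: 56.6
tcp_pos: [0.5322, -0.0646, 0.1462]
tool_rot: [3.142, 0.0, 1.48]
ft_force: [-0.5, -0.6, -0.4]
grip_width: -0.0002
t 56.6 p [532.2 -64.6 146.2] rot [180.    0.   84.8] F [-0.5 -0.6 -0.4] w -0.2 q [-0.34  0.43  1.59 -0.    1.12 -0.25]
pose [532.2 -64.6 146.2] rot [180.    0.   84.8] d [ -1.5  -0.4 -59.2] max row mm 59.25827511632161 rot/row 0.09799270113211797
[[-0.5, -1.5, 59.2, 0.0, 0.0, -0.1]]
```

View pics/w29.png

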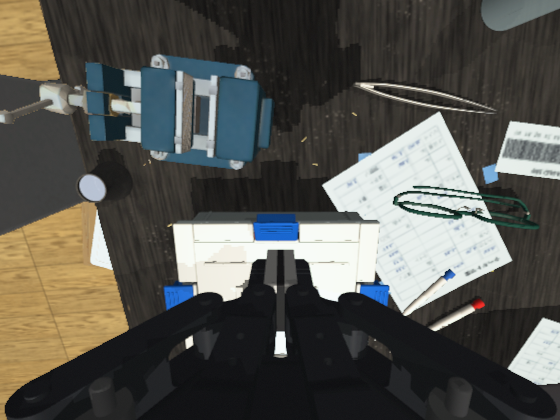

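```bash
python3 -m jog '[[0,-1.5,10,0,0,0],[0,0,14,0,0,0],[0,0,14,0,0,0],[0,0,12,0,0,0],[0,0,7,0,0,0],[0,0,3,0,0,0],[0,0,0,0,0,0],[0,0,0,0,0,0]]';python3 -c "
from h import *
st();grab('wrist','w30.png')
f=grab('scene','s30.png')
im=cv2.imread('pics/s30.png');a=im[165:270,228:345];cv2.imwrite('pics/zs30.png',cv2.resize(a,None,fx=5.5,fy=5.5,interpolation=cv2.INTER_CUBIC))"
```

```text
time_s: 57.7
tcp_pos: [0.5303, -0.0651, 0.0868]
tool_rot: [3.141, 0.0, 1.479]
ft_force: [-0.6, 0.4, 0.2]
grip_width: 0.0
t 57.7 p [530.3 -65.1  86.8] rot [1.7995e+02 1.0000e-02 8.4720e+01] F [-0.6  0.4  0.2] w 0.0 q [-0.34  0.5   1.65 -0.    0.99 -0.25]
```

View pics/zs30.png

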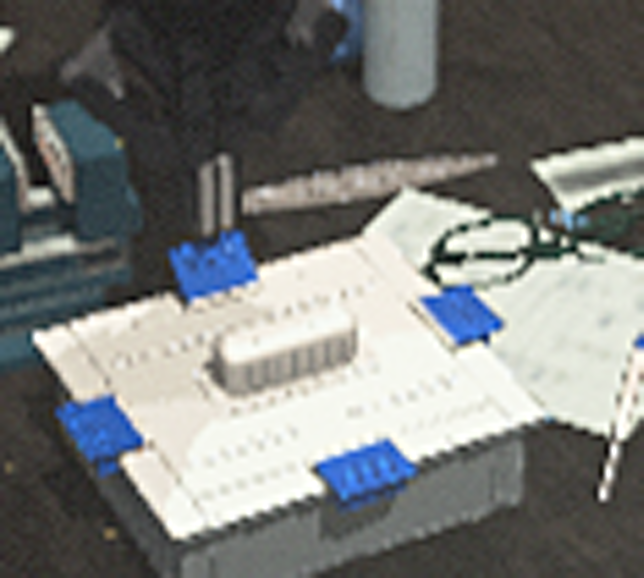

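View pics/w30.png

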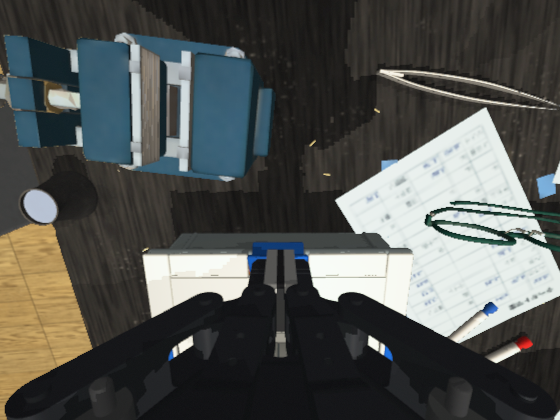

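```bash
python3 -m jog '[[0,0,4,0,0,0],[0,0,4,0,0,0],[0,0,4,0,0,0],[0,0,4,0,0,0],[0,0,2,0,0,0],[0,0,1.5,0,0,0],[0,0,1,0,0,0],[0,0,1,0,0,0]]';python3 -c "
from h import *
st()"
python3 -m jog '[[0,0,1,0,0,0],[0,0,0.5,0,0,0],[0,0,0.5,0,0,0],[0,0,0.5,0,0,0],[0,0,0.5,0,0,0],[0,0,0,0,0,0],[0,0,0,0,0,0],[0,0,0,0,0,0]]';python3 -c "
from h import *
st()"
```

```text
time_s: 58.8
tcp_pos: [0.53, -0.0652, 0.0647]
tool_rot: [-3.141, 0.0, 1.478]
ft_force: [0.4, -0.2, -0.1]
grip_width: 0.0001
t 58.8 p [530.  -65.2  64.7] rot [-179.98    0.     84.71] F [ 0.4 -0.2 -0.1] w 0.1 q [-0.34  0.54  1.67 -0.    0.94 -0.25]
time_s: 59.8
tcp_pos: [0.5302, -0.0651, 0.0628]
tool_rot: [3.141, 0.0, 1.479]
ft_force: [-3.4, 1.8, 10.6]
grip_width: 0.0
t 59.8 p [530.2 -65.1  62.8] rot [1.7998e+02 1.0000e-02 8.4720e+01] F [-3.4  1.8 10.6] w 0.0 q [-0.34  0.54  1.67 -0.    0.93 -0.25]
```

Same firm stop at 62.8 mm with 10.6 N as the other three. Withdrawing well clear, then checking.

```bash
python3 -m jog '[[0,0,-4,0,0,0],[0,0,-12,0,0,0],[0,0,-25,0,0,0],[0,0,-35,0,0,0],[0,0,-35,0,0,0],[0,0,-30,0,0,0],[-10,0,0,0,0,0],[-10,0,0,0,0,0]]'
python3 -m jog '[[0,-40,0,0,0,0],[0,-40,0,0,0,0],[0,-40,0,0,0,0],[0,-10,0,0,0,0],[0,0,0,0,0,0],[0,0,0,0,0,0],[0,0,0,0,0,0],[0,0,0,0,0,0]]'
python3 -c "
from h import *
st();grab('wrist','w31.png');grab('top','t31.png')
f=grab('scene','s31.png')
im=cv2.imread('pics/s31.png');a=im[165:270,228:345];cv2.imwrite('pics/zs31.png',cv2.resize(a,None,fx=5.5,fy=5.5,interpolation=cv2.INTER_CUBIC))"
```

```text
time_s: 60.8
tcp_pos: [0.5279, -0.0855, 0.2024]
tool_rot: [-3.141, -0.0, 1.479]
ft_force: [0.3, 0.1, -0.5]
grip_width: -0.0001
time_s: 61.8
tcp_pos: [0.3991, -0.073, 0.2027]
tool_rot: [-3.141, -0.0, 1.479]
ft_force: [-0.3, -0.2, -0.2]
grip_width: -0.0003
t 61.8 p [399.1 -73.  202.7] rot [-1.7998e+02 -1.0000e-02  8.4730e+01] F [-0.3 -0.2 -0.2] w -0.3 q [-0.47  0.08  1.88  0.    1.18 -0.38]
```

View pics/zs31.png

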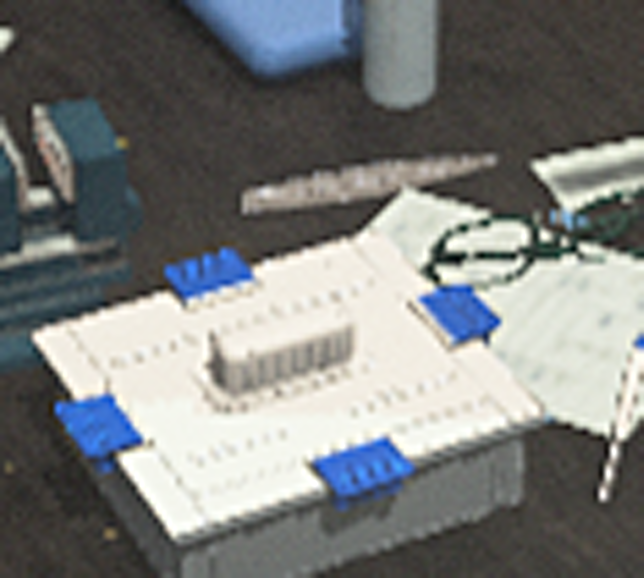

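View pics/w31.png

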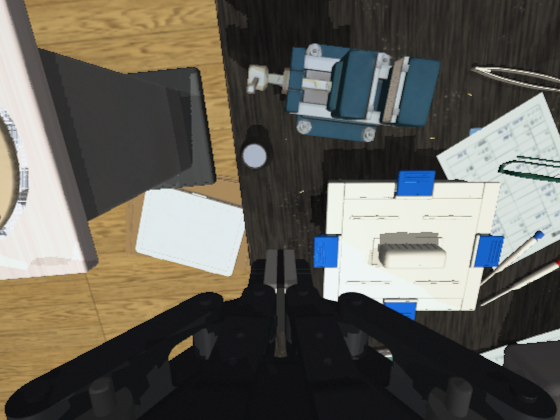

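View pics/t31.png

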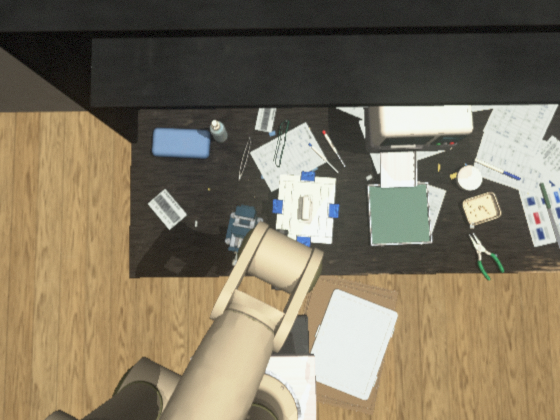

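```bash
python3 -c "
from bench import sign_off
print(sign_off())"
```

```text
the job is handed in; nothing more can be done
None
```

I've handed the job in at about 62 s of the 208 s allowed; the hand-in gives no verdict.

- **Lenses:** Three lenses were in the catch tray (two brown, one grey), and there was no fourth. I laid each flat, block up, in its own pocket. Pictures taken before the lid went on showed all three in place and the tray empty.
- **Lid:** It's seated on the box; it stopped firmly at the seated height under 10.7 N.
- **Tabs:** I pressed the four tabs one after another. Each stopped at the same tool height (62.8–62.9 mm, 6–11 N). The last pictures show all four flat with the gripper clear. The stop readings are indirect, because the controls don't report the tab angles.
- **Left alone:** The spectacle case, loupe and vice look unmoved in the last pictures.

**Checks that disagreed:** The overhead and wrist cameras differed by about 4–6 mm along the box's long side on where the lid sat relative to the gripper. The scene-camera fit of the held lid matched poorly too. I lined the lid up from the wrist view of its edge against the box rim, and it went in with no measurable resistance. No knocked item or slipping grip showed up in the pictures or readings.

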